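# Pack the corn into the airtight tub, seal the lid and put the tools away

### The job

Clear the counter after lunch: lay every piece of corn in the white tub, put the lid on squarely and press its blue rim down point by point, all the way round, until every section of the seal is fully home. Put the spoon and the brush that lie on the counter into the open drawer, push the drawer shut, and leave everything else standing where it is.

Things in the scene. Friction and masses are not known exactly. Their poses are not given: they have to be found in the camera images.
- cob1_mid (a point): centre of a piece of yellow corn on the cob, a cylinder 38 mm thick and 70 mm long, about 90 g; x runs along it (it lies on its side and may have rolled about x). Two or three such pieces are present (None if absent). It rolls only reluctantly
- cob2_mid (a point): centre of a piece of yellow corn on the cob, a cylinder 38 mm thick and 70 mm long, about 90 g; x runs along it (it lies on its side and may have rolled about x). Two or three such pieces are present (None if absent). It rolls only reluctantly
- cob3_mid (a point): centre of a piece of yellow corn on the cob, a cylinder 38 mm thick and 70 mm long, about 90 g; x runs along it (it lies on its side and may have rolled about x). Two or three such pieces are present (None if absent). It rolls only reluctantly
- tub: white stoneware food tub, loose, 0.9 kg; origin at the centre of its underside, z up, x along its length. Open at the top: outside 190 x 94 mm, inside 180 x 84 mm, rim (with a flange to 202 x 101 mm) 55 mm up, inner floor 5 mm up. Three pieces of corn fit side by side, lying across it (along its y)
- lid_grip (a point): middle of the blue grip bar on the tub's lid (loose, 0.32 kg): bar 70 mm along x, 16 mm wide (y), 22 mm high, top 9 mm above this point, foot on the white panel (172 x 76 mm) 13 mm below it. Blue rim round it; lid 211 x 113 mm over all. Under it a plug 172 x 76 x 8 mm with gasket goes into the tub's mouth, either way round. Point 28 mm above the plug's underside; 75 mm above the tub's when on
- rim1 (a joint): how far rim section 1, +x +y corner (95, 48), has been pressed down; the numbers are its band's centre in mm along the lid's x and y from lid_grip. 0 = standing up, its top 4.5 mm below lid_grip's height and 8.5 mm above the panel; 0.006 m = fully home, its top 10.5 mm below lid_grip and 2.5 mm above the panel
- rim2 (a joint): the same for section 2, the middle of the +y long side (0, 48). The 8 sections, counter-clockwise from above: 4 L-shaped corners (64 by 40 mm), 2 long-side middles (78 mm), 2 short-side middles (30 mm), all 16 mm wide. Each takes about 8 N straight down to move, stops dead when home and stays where it is left
- rim3 (a joint): the same for section 3, -x +y corner (-95, 48)
- rim4 (a joint): the same for section 4, middle of the -x short side (-96, 0)
- rim5 (a joint): the same for section 5, -x -y corner (-95, -48)
- rim6 (a joint): the same for section 6, middle of the -y long side (0, -48)
- rim7 (a joint): the same for section 7, +x -y corner (95, -48)
- rim8 (a joint): the same for section 8, middle of the +x short side (96, 0)
- spoon_mid (a point): grip point on the wooden handle of a steel cooking spoon 170 mm long, about 80 g; x points from handle to bowl. Handle 20 mm thick, ending 20 mm ahead of this point (it reaches 65 mm back); bowl 52 mm across, its tip 105 mm ahead. The point is 10 mm above what the spoon lies on
- brush_mid (a point): grip point on the red handle of a basting brush 160 mm long, about 80 g; x points from handle to bristles. Handle 20 mm thick, from 50 mm behind this point to 25 mm ahead of it, then a head 42 mm wide to 110 mm ahead. The point is 10 mm above what the brush lies on
- drawer_floor (a point): point on the drawer's inner floor, midway across it, 42 mm behind its front panel, in the white cutlery chest (oak front, 200 x 250 x 100 mm high, fixed); moves with the drawer. x points into the chest (the way it shuts), z up. Inside x -42..112 mm, y +-104 mm; floor 22 mm above the counter, side walls 56 mm and front panel 63 mm above the floor. Open by q, the part beyond x = q - 0.049 m is under the chest's top
- chest_drawer0_handle (a point): middle of the drawer's black bar handle, 120 mm long along y, 62 mm above the counter, 35 mm out from the drawer's front panel; axes as the drawer's (x the way it shuts)
- chest_drawer0 (a joint): how far the drawer is open: 0 m = shut, at most 0.133 m; moves with about 2 N
- mug: blue mug, 76 mm across, 85 mm high, its handle reaching 75 mm from its centre; leave it standing. Origin under its centre
- salt: white salt shaker, 42 mm across, 72 mm high; leave it standing. Origin under its centre
- mill: dark wooden pepper mill, 56 mm across, 140 mm high; leave it standing. Origin under its centre
- jar: amber jar, 80 mm across, 130 mm high; leave it standing. Origin under its centre
- soap: green bottle, 60 mm across, 190 mm high; leave it standing. Origin under its centre

How it is judged:
By the outcome, as a careful person would: the job done as asked, in the order asked, and still so for the second after the job is handed in, with the robot touching nothing.
Of cob1, cob2, cob3 only 2 to 3 are there at a start; the rules pass over those that are not, and their reading is None.
At some moment in a run one of cob1, cob2, cob3, spoon, brush may be knocked a few centimetres aside while the robot is not near it.
Once in a run the grip may slacken for a moment while it holds something.
It also fails if it takes over 210 s, if anything falls off the work surface, if the arm or the gripper's body presses on something with over 40 N, if the wrist force passes 120 N, or if a joint passes its speed limit or range.

### The arm

A 6-joint arm with a two-finger parallel gripper is mounted at the origin on the work surface. World frame = base frame: x ahead of the robot, y to its left, z up, the work surface at z = 0. Lengths are in m, angles in rad, forces in N, time in s.
With the tool pointing down it reaches from about 0.375 to 0.9 m from the base axis. Payload 3.1 kg.
Tool frame: the origin (TCP) lies between the finger pads; the fingertips stand 11 mm ahead of it and the grasp point (between the pads) lies 8 mm behind it; z points along the fingers, y is the line along which they close (so a half turn about z gives the same grasp; the last joint's range is limited). The gripper opens to 87 mm and grips with 3 to 60 N. Pads are 19 mm wide; open, the fingers measure 117 mm over their backs; the gripper's body (75 mm by 190 mm) begins 51 mm behind the grasp point.
Start: joints at [1.014, 0.527, 1.433, -0, 1.181, -0.178], TCP at [0.231, 0.581, 0.196] pointing down, gripper open.
Joint ranges: [-3.08, 3.08], [-0.75, 2.2], [0.22, 2.44], [-1.43, 4.57], [0, 2.65], [-2.85, 2.85]. Speed limits (rad/s): [2.79, 2.79, 3.14, 3.14, 3.14, 3.14].

### API

Orientations are given as a unit quaternion [x, y, z, w].
In Python, from rig import robot gives the robot as it stands.
- The arm moves only by the tool move_arm, never from a script. Its argument "moves" is text: rows parted by semicolons, each of 7 numbers parted by spaces: the shift along the tool's x, y, z in units of 100 mm (1.0 is 100 mm), then the turn, a rotation vector about the tool's x, y, z in units of 90 degrees (1.0 is 90 degrees), then the opening, from 0 (shut) to 1 (fully open). A call has 1 to 12 rows; each row is the pose to reach, as a shift and turn from the pose commanded when the call began, along the tool's axes at that moment; what a row does not reach only later rows make up. A row lasts 1/10 s, in which the tool goes at most 50 mm and 8.59 degrees, less where a joint would pass 70% of its speed; a pose out of reach is approached as far as the arm can. A call with a number of a shift or a turn outside -1 to 1 is refused whole. A call with a gripper value outside its range is refused whole. The fingers move at their own pace and stop on an object; "squeeze" is the grip in N (left out, the last holds). Time passes only in rows, so rows that repeat a pose let the fingers close. It gives the time, the measured TCP pose, the force, the opening and the grip force at its end, in the units of the state.
- robot.get_obs(): the state, without advancing time (a new reading comes with each control period).
- robot.camera(name): name is "scene" or "top" or "wrist"; returns a dict with "image" (384x512x3 uint8, red, green, blue), "intrinsics" (3x3 intrinsics, pixels), "dist_coeffs" ([k1, k2, p1, p2, k3] as OpenCV has them; the pictures are not rectified), "extrinsics" (4x4, takes a point from world to camera coordinates). Camera axes: x right, y up, looking along -z (the intrinsics and any distortion apply to the point x, -y, -z); pixel columns grow to the right and rows downward; lengths in m; the calibration is good to about 2 mm. A picture is of the moment at which its call begins. There is no depth.
- robot.hand_in(): hands the job in; it is judged then, once.
The state is a dict: "time": time; "q": joint angles; "joint_velocities": joint speeds; "joint_torque": joint torques, N m; "position": TCP position; "tool_rot": TCP orientation; "ft_force": force on the tool from outside, world axes, zero at the start; "moment": the same for the moment, N m; "grip_width": finger opening in m; "grip_force": force on a finger pad.
Only numpy, scipy, OpenCV 4.12 (cv2) and the standard library are available. Lean on these libraries where they do the work, as an engineer would, in place of code of your own. Each camera call takes 0.05 s, during which the arm holds its last target. There are 200 camera calls.

## Working session

There is one attempt and no reset: what is moved stays moved. The work goes in short steps, Python scripts to look and compute and a tool call to move; the robot and the scene stay as the last step left them, time stands still between calls to the robot, and variables do not carry over. Pictures are saved under pics/ and viewed, at most 14 in all, crops included, and the job is handed in when it is done.

Besides the shell and the picture viewer there is one more tool, called by a JSON object that holds its "op" and its "data". move_arm: Moves the arm, as the interface text tells. Shifts and turns lie within -1 to 1; 1 stands for 100 mm of shift or 90 degrees of turn. Its arguments: {"type":"object","properties":{"moves":{"type":"string"},"squeeze":{"type":"number"}},"required":["moves"]}

```bash
ls; mkdir -p pics
cat > h.py <<'E'
import numpy as np, cv2
from scipy.spatial.transform import Rotation as R
from rig import robot
def cam(n,save=None):
    c=robot.camera(n)
    if save: cv2.imwrite('pics/'+save+'.png',c['image'][:,:,::-1])
    return c
def ray(c,uv):
    K=np.array(c['intrinsics'],float);E=np.array(c['extrinsics'],float)
    p=cv2.undistortPoints(np.array(uv,float).reshape(-1,1,2),K,np.array(c['dist_coeffs'],float)).reshape(-1,2)
    d=np.c_[p[:,0],-p[:,1],-np.ones(len(p))]@E[:3,:3]
    return -E[:3,:3].T@E[:3,3],d
def onz(c,uv,z):
    o,d=ray(c,uv); return o+d*((z-o[2])/d[:,2])[:,None]
def proj(c,P):
    E=np.array(c['extrinsics'],float);K=np.array(c['intrinsics'],float)
    q=np.array(P,float).reshape(-1,3)@E[:3,:3].T+E[:3,3]
    q=q*[1,-1,-1]
    return cv2.projectPoints(q.reshape(-1,1,3),np.zeros(3),np.zeros(3),K,np.array(c['dist_coeffs'],float))[0].reshape(-1,2)
E
python3 - <<'E'
from h import *
for n in('scene','top','wrist'):
    c=cam(n,n+'0'); E=c['extrinsics']; print(n,np.round(-E[:3,:3].T@E[:3,3],3),np.round(c['intrinsics'][0],0), np.round(E[:3,:3],2).tolist())
a=cv2.imread('pics/top0.png');cv2.imwrite('pics/top0b.png',cv2.resize(a,(800,600)))
a=cv2.imread('pics/scene0.png');cv2.imwrite('pics/scene0b.png',cv2.resize(a,(800,600)))
o=robot.get_obs();print({k:np.round(v,3) for k,v in o.items()})
E
```

```text
pics
scene [ 1.568 -0.705  0.85 ] [448.   0. 252.] [[0.59, 0.81, -0.02], [-0.43, 0.34, 0.84], [0.68, -0.49, 0.54]]
top [0.446 0.    1.314] [374.   0. 256.] [[0.01, -1.0, -0.0], [0.99, 0.01, 0.11], [-0.11, -0.0, 0.99]]
wrist [0.152 0.61  0.383] [268.   0. 257.] [[0.37, 0.93, -0.0], [-0.89, 0.35, -0.3], [-0.28, 0.11, 0.95]]
{'time': np.float64(0.15), 'q': array([ 1.015,  0.528,  1.434,  0.   ,  1.181, -0.179]), 'joint_velocities': array([-0.001, -0.002, -0.003,  0.001,  0.001,  0.001]), 'joint_torque': array([  0.   , -44.043, -17.684,   0.063,   0.055,  -0.   ]), 'position': array([0.23 , 0.58 , 0.195]), 'tool_rot': array([ 0.188,  0.982, -0.001, -0.   ]), 'ft_force': array([ 0.621, -0.907, -0.312]), 'moment': array([-0.029, -0.003,  0.012]), 'grip_force': np.float64(0.0), 'grip_width': np.float64(0.087)}
```

View pics/top0b.png

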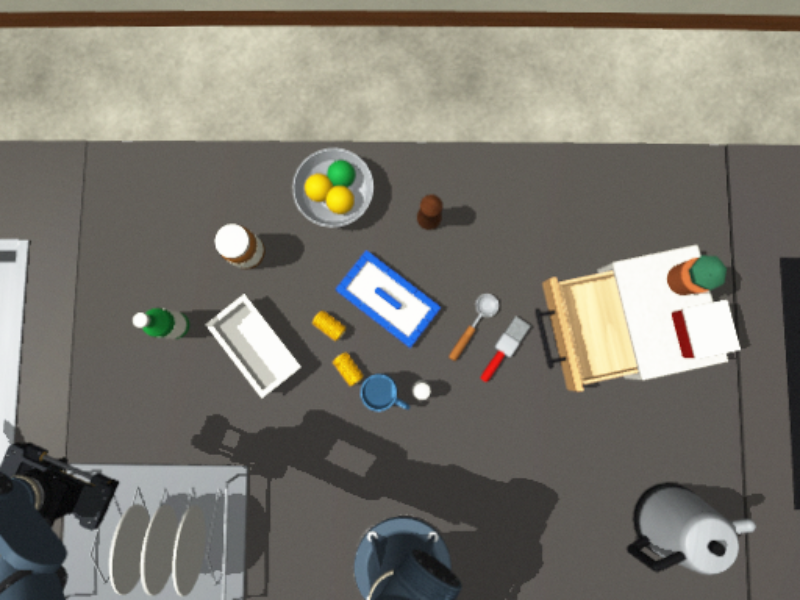

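View pics/scene0b.png

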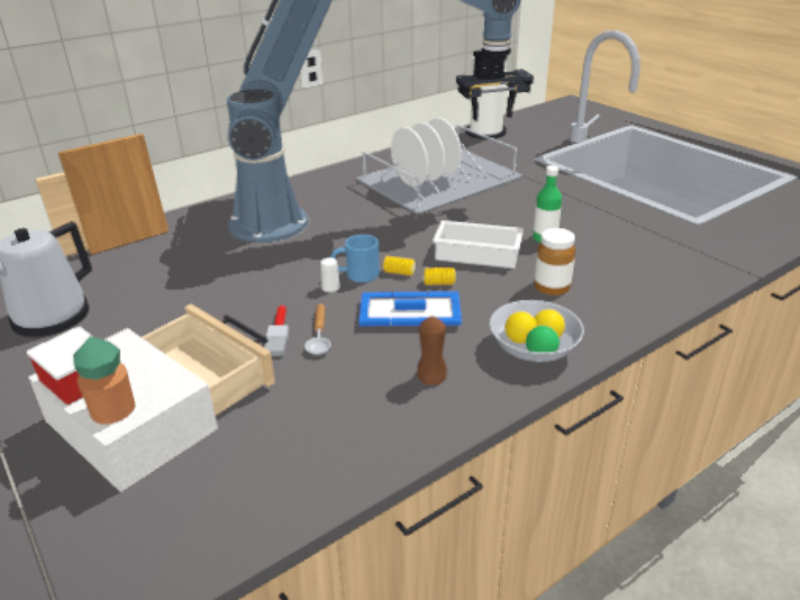

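The top view shows two cobs (800x600 px: 329,326 and 348,369), tub (253,345), lid (390,298), spoon (474,325), brush (505,348), the drawer open to the left of the chest (590,330), and the mug (380,392) and salt (421,391) close to the second cob.

```bash
cat > meas.py <<'E'
from h import *
def mask(hsv,lo,hi,roi=None):
    m=cv2.inRange(hsv,np.array(lo),np.array(hi))
    if roi:
        z=np.zeros_like(m);x0,y0,x1,y1=roi;z[y0:y1,x0:x1]=1;m=m*z
    return m
def blobs(m,amin=25):
    cs=cv2.findContours(m,cv2.RETR_EXTERNAL,cv2.CHAIN_APPROX_NONE)[0]
    return [c.reshape(-1,2) for c in sorted(cs,key=cv2.contourArea,reverse=True) if cv2.contourArea(c)>amin]
def rect(c,pts,z):
    w=onz(c,pts,z)[:,:2]; r=cv2.minAreaRect((w*1000).astype(np.float32))
    b=cv2.boxPoints(r); e=[b[1]-b[0],b[2]-b[1]]; e=max(e,key=np.linalg.norm)
    return np.round(r[0],1),np.round(sorted(r[1]),1),round(float(np.degrees(np.arctan2(e[1],e[0])))%180,1)
E
python3 - <<'E'
from meas import *
c=cam('top'); h=cv2.cvtColor(c['image'],cv2.COLOR_RGB2HSV)
s=lambda *a:tuple(int(v*.64) for v in a)
for n,lo,hi,z,roi in [('cob',(18,120,90),(32,255,255),.019,s(290,290,400,400)),
 ('lidrim',(105,150,80),(125,255,255),.042,s(320,240,460,360)),
 ('tub',(0,0,150),(180,60,255),.055,s(195,280,310,410)),
 ('spoonH',(5,120,60),(17,255,255),.010,s(440,280,490,370)),
 ('bowl',(0,0,110),(180,60,255),.006,s(465,280,505,320)),
 ('brushH',(0,150,80),(4,255,255),.010,s(470,330,520,390)),
 ('brushhead',(0,0,90),(180,70,255),.008,s(490,310,540,360)),
 ('mug',(98,80,50),(112,255,255),.085,s(350,365,412,420)),
 ('salt',(0,0,150),(180,60,255),.072,s(408,375,440,405)),
 ('handle',(0,0,0),(180,255,45),.062,s(530,300,567,375)),
 ('drawer',(8,40,110),(30,255,255),.085,s(535,260,640,400)),
]:
    for b in blobs(mask(h,lo,hi,roi))[:3]: print(n,*rect(c,b,z),(b.mean(0)/.64).round(0))
E
```

```text
cob [422.3 121.6] [41.9 72.6] 36.1 [348. 368.]
cob [517.8 166.5] [40.7 73.9] 53.8 [328. 325.]
lidrim [576.7  34.6] [112.3 208.5] 52.7 [388. 298.]
tub [471.  324.6] [108.  204.6] 39.2 [252. 345.]
spoonH [ 480.3 -129.7] [20.1 84. ] 146.2 [462. 343.]
bowl [ 565.7 -185.6] [49.2 56.6] 179.6 [485. 306.]
brushH [ 429.7 -196.8] [20. 73.] 145.8 [492. 366.]
brushhead [ 501.6 -245.4] [107.9 109.1] 90.3 [511. 333.]
mug [366.4  44.9] [77.  98.1] 31.6 [383. 394.]
salt [377.8 -38.6] [32.4 36.1] 90.4 [421. 391.]
handle [ 493.2 -312.5] [ 37.1 126.1] 14.4 [546. 338.]
drawer [ 510.6 -391.6] [157.6 247.3] 12.5 [588. 329.]
```

Run:
```python
import cv2
a=cv2.imread('pics/top0.png')[140:270,120:370];cv2.imwrite('pics/top0c.png',cv2.resize(a,None,fx=3.2,fy=3.2,interpolation=cv2.INTER_CUBIC))
```

```text
(no output)
```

View pics/top0c.png

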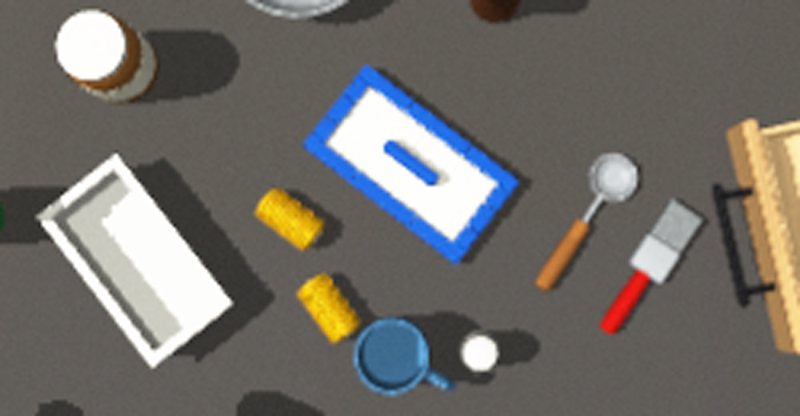

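The crop shows the tub, lid, two cobs, spoon (bowl away from the robot) and brush clearly. The mug sits about 90 mm from the lower cob. Next I'll work out the obstacle positions, the drawer geometry and a small move planner.

```bash
cat > plan.py <<'E'
# numbers for move_arm: go(targets) -> per leg shift/turn in tool axes of the pose at that leg's start
from h import *
def heading(Rm): return np.degrees(np.arctan2(Rm[1,1],Rm[0,1]))
def down(psi):
    y=np.array([np.cos(np.radians(psi)),np.sin(np.radians(psi)),0]);z=np.array([0,0,-1.])
    return np.c_[np.cross(y,z),y,z]
def legs(targets,start=None):
    """targets: (x,y,z mm, heading deg); headings mod 180 unless kept"""
    if start is None:
        o=robot.get_obs();p=np.array(o['position'])*1000;Rm=R.from_quat(o['tool_rot']).as_matrix()
    else: p=np.array(start[:3],float);Rm=down(start[3])
    print('from',p.round(1),round(heading(Rm),1))
    for t in targets:
        q=np.array(t[:3],float)
        h0=heading(Rm)
        psi=t[3] if len(t)>3 else h0
        q1=np.degrees(np.arctan2(q[1],q[0]))
        cand=[psi+180*k for k in range(-3,4) if abs(q1-(psi+180*k))<155]
        psi=min(cand,key=lambda a:abs(a-h0) ) if abs(psi-h0)>1e-6 else psi
        R2=down(psi)
        rv=np.degrees(R.from_matrix(Rm.T@R2).as_rotvec())/90
        d=Rm.T@(q-p)/100
        print(tuple(np.round(t,1)),'h',round(psi,1),'q6',round(q1-psi),'shift',d.round(3),'turn',rv.round(3),'!!' if max(abs(np.r_[d,rv]))>1 else '')
        p=q;Rm=R2
E
python3 - <<'E'
from meas import *
import cv2
c=cam('top')
def px(cx,cy): return [120+cx/3.2,140+cy/3.2]
for n,p,z in [('mug',(391,350),.085),('salt',(479,352),.072),('jar',(91,45),.13),('mill',(495,-5),.14)]:
    print(n,(onz(c,[px(*p)],z)*1000).round())
s=lambda x,y:[x*.64,y*.64]
for n,p,z in [('soap',(140,320),.19),('mill',(430,203),.14),('h1',(541,312),.062),('h2',(553,366),.062),('front out top A',(544,281),.085),('front out top B',(572,390),.085),('front in A',(557,278),.085),('front in B',(584,388),.085),
 ('chest corner A',(612,262),.1),('chest corner B',(640,379),.1),('bowlrim',(333,188),.05)]:
    print(n,(onz(c,[s(*p)],z)*1000).round())
E
```

```text
mug [[380.  50.  85.]]
salt [[378. -39.  72.]]
jar [[683. 354. 130.]]
mill [[735. -52. 140.]]
soap [[515. 509. 190.]]
mill [[763. -54. 140.]]
h1 [[ 546. -296.   62.]]
h2 [[ 431. -319.   62.]]
front out top A [[ 610. -298.   85.]]
front out top B [[ 382. -352.   85.]]
front in A [[ 616. -326.   85.]]
front in B [[ 386. -377.   85.]]
chest corner A [[ 649. -438.  100.]]
chest corner B [[ 406. -489.  100.]]
bowlrim [[820. 158.  50.]]
```

Run:
```python
from plan import *
A=np.array([231,581,196.]);B=np.array([440,145,250.])
legs([ (*(A+(B-A)*f),68.4+57.7*min(1,f)) for f in np.linspace(0,1,6)[1:]])
```

```text
from [230.3 580.6 195.4] 68.4
(np.float64(272.8), np.float64(493.8), np.float64(206.8), np.float64(79.9)) h 79.9 q6 -19 shift [-0.715 -0.651 -0.114] turn [-0.001 -0.    -0.129] 
(np.float64(314.6), np.float64(406.6), np.float64(217.6), np.float64(91.5)) h 91.5 q6 -39 shift [-0.564 -0.786 -0.108] turn [ 0.     0.    -0.128] 
(np.float64(356.4), np.float64(319.4), np.float64(228.4), np.float64(103.0)) h 103.0 q6 -61 shift [-0.395 -0.883 -0.108] turn [ 0.     0.    -0.128] 
(np.float64(398.2), np.float64(232.2), np.float64(239.2), np.float64(114.6)) h 114.6 q6 -84 shift [-0.211 -0.944 -0.108] turn [ 0.     0.    -0.128] 
(np.float64(440.0), np.float64(145.0), np.float64(250.0), np.float64(126.1)) h 126.1 q6 -108 shift [-0.018 -0.967 -0.108] turn [ 0.     0.    -0.128]
```

{"op": "move_arm", "data": {"moves": "-0.36 -0.32 -0.2 0 0 -0.065 0.75; -0.715 -0.65 -0.2 0 0 -0.13 0.75; -0.715 -0.65 -0.2 0 0 -0.13 0.75", "squeeze": 20}}

```text
time: 0.55
position: [0.2743, 0.4895, 0.2159]
tool_rot: [0.088, 0.996, -0.002, -0.0]
ft_force: [0.5, 0.6, 0.0]
grip_width: 0.0708
grip_force: 0.0
```

{"op": "move_arm", "data": {"moves": "-0.28 -0.39 -0.05 0 0 -0.065 0.75; -0.565 -0.785 -0.1 0 0 -0.13 0.75; -0.565 -0.785 -0.1 0 0 -0.13 0.75"}}

```text
time: 0.85
position: [0.3169, 0.4035, 0.2262]
tool_rot: [-0.013, 1.0, -0.001, 0.0]
ft_force: [-0.3, 1.2, 0.4]
grip_width: 0.0656
grip_force: 0.0
```

{"op": "move_arm", "data": {"moves": "-0.2 -0.44 -0.05 0 0 -0.065 0.75; -0.395 -0.88 -0.1 0 0 -0.13 0.75; -0.395 -0.88 -0.1 0 0 -0.13 0.75"}}

```text
time: 1.15
position: [0.3597, 0.3176, 0.2364]
tool_rot: [-0.114, 0.993, -0.0, 0.001]
ft_force: [0.1, -0.2, 0.4]
grip_width: 0.0654
grip_force: 0.0
```

{"op": "move_arm", "data": {"moves": "-0.1 -0.47 -0.05 0 0 -0.065 0.75; -0.21 -0.945 -0.1 0 0 -0.13 0.75; -0.21 -0.945 -0.1 0 0 -0.13 0.75"}}

```text
time: 1.45
position: [0.403, 0.2308, 0.2465]
tool_rot: [-0.215, 0.977, -0.001, 0.002]
ft_force: [0.7, 1.1, 1.1]
grip_width: 0.0655
grip_force: 0.0
```

{"op": "move_arm", "data": {"moves": "-0.01 -0.48 -0.02 0 0 -0.065 0.75; -0.02 -0.965 -0.05 0 0 -0.13 0.75; -0.02 -0.965 -0.05 0 0 -0.13 0.75; -0.02 -0.965 -0.05 0 0 -0.13 0.75"}}

```text
time: 1.85
position: [0.4426, 0.1476, 0.2506]
tool_rot: [-0.314, 0.949, 0.001, -0.0]
ft_force: [-0.4, 0.7, -1.0]
grip_width: 0.0654
grip_force: 0.0
```

Run:
```python
from plan import *
from meas import *
c=cam('wrist','w1'); h=cv2.cvtColor(c['image'],cv2.COLOR_RGB2HSV)
for b in blobs(mask(h,(18,120,90),(32,255,255)))[:4]: print('cob',*rect(c,b,.019),b.mean(0).round())
c=cam('top'); h=cv2.cvtColor(c['image'],cv2.COLOR_RGB2HSV)
for b in blobs(mask(h,(18,120,90),(32,255,255),(160,170,260,260)))[:4]: print('cob top',*rect(c,b,.019))
legs([])
```

```text
cob [590.2 460.6] [ 43.3 556.8] 126.7 [337. 317.]
cob [422.9 121.5] [38.3 71.1] 37.0 [252. 140.]
cob [519.  166.7] [40.4 77.1] 54.2 [239. 202.]
cob [492. 436.] [ 32.1 101.3] 48.5 [369. 273.]
cob top [414.2 116.8] [40.5 53.9] 36.4
cob top [533.5 182.9] [27.2 39. ] 135.9
from [441.5 148.5 250.5] 126.8
```

View pics/w1.png

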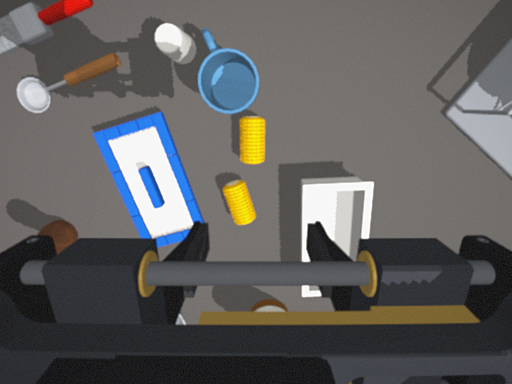

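Wrist view: cob 1 at px (252,140), cob 2 at (239,202), the mug just above cob 1 at (229,80). Positions match the top view to 1 mm.

Run:
```python
from plan import *
c=cam('wrist'); print(onz(c,[[229,78]],.085)*1000, onz(c,[[229,78]],.07)*1000)
S=(441.5,148.5,250.5,126.8)
P=[(432,129,160,127),(432,129,70,127),(432,129,18,127),(432,129,110,127),(440,190,150,85),(475,260,160,39.2)]
legs(P,S)
```

```text
[[369.75579764  50.70130229  85.        ]] [[369.55265246  48.73620872  70.        ]]
from [441.5 148.5 250.5] 126.8
(np.int64(432), np.int64(129), np.int64(160), np.int64(127)) h 127 q6 -110 shift [ 0.193 -0.099  0.905] turn [ 0.     0.    -0.002] 
(np.int64(432), np.int64(129), np.int64(70), np.int64(127)) h 127 q6 -110 shift [0.  0.  0.9] turn [0. 0. 0.] 
(np.int64(432), np.int64(129), np.int64(18), np.int64(127)) h 127 q6 -110 shift [0.   0.   0.52] turn [0. 0. 0.] 
(np.int64(432), np.int64(129), np.int64(110), np.int64(127)) h 127 q6 -110 shift [ 0.    0.   -0.92] turn [0. 0. 0.] 
(np.int64(440), np.int64(190), np.int64(150), np.int64(85)) h 85 q6 -62 shift [-0.431  0.439 -0.4  ] turn [0.    0.    0.467] 
(np.float64(475.0), np.float64(260.0), np.float64(160.0), np.float64(39.2)) h 39.2 q6 -11 shift [-0.288  0.728 -0.1  ] turn [0.    0.    0.509]
```

{"op": "move_arm", "data": {"moves": "0.1 -0.05 0.4 0 0 0 0.75; 0.195 -0.1 0.75 0 0 0 0.75; 0.195 -0.1 0.9 0 0 0 0.75; 0.195 -0.1 0.9 0 0 0 0.75"}}

```text
time: 2.4
position: [0.43, 0.1283, 0.1589]
tool_rot: [-0.317, 0.949, 0.001, -0.003]
ft_force: [0.4, -0.0, -0.1]
grip_width: 0.0652
grip_force: 0.0
```

{"op": "move_arm", "data": {"moves": "0 0 0.3 0 0 0 0.75; 0 0 0.6 0 0 0 0.75; 0 0 0.8 0 0 0 0.75; 0 0 0.9 0 0 0 0.75"}}

```text
time: 2.8
position: [0.4328, 0.1282, 0.0703]
tool_rot: [-0.317, 0.949, 0.0, -0.0]
ft_force: [-0.5, -0.3, 0.6]
grip_width: 0.0652
grip_force: 0.0
```

{"op": "move_arm", "data": {"moves": "0 0 0.2 0 0 0 0.75; 0 0 0.4 0 0 0 0.75; 0 0 0.52 0 0 0 0.75; 0 0 0.52 0 0 0 0.75; 0 0 0.52 0 0 0 0.2; 0 0 0.52 0 0 0 0.2; 0 0 0.52 0 0 0 0.2; 0 0 0.52 0 0 0 0.2; 0 0 0.52 0 0 0 0.2; 0 0 0.52 0 0 0 0.2", "squeeze": 25}}

```text
time: 3.8
position: [0.4329, 0.127, 0.019]
tool_rot: [-0.316, 0.949, -0.0, 0.0]
ft_force: [-0.1, -1.0, 0.6]
grip_width: 0.025
grip_force: 0.0
```

Run:
```python
from plan import *
from meas import *
c=cam('wrist','w2')
c=cam('top'); h=cv2.cvtColor(c['image'],cv2.COLOR_RGB2HSV)
for b in blobs(mask(h,(18,120,90),(32,255,255),(160,170,260,260)))[:4]: print('cob top',*rect(c,b,.019))
legs([]); print(robot.get_obs()['grip_width'],robot.get_obs()['grip_force'])
```

```text
cob top [518.1 166.8] [40.7 73.2] 53.8
from [432.9 127.   18.9] 126.8
0.020250912185600677 0.0
```

View pics/w2.png

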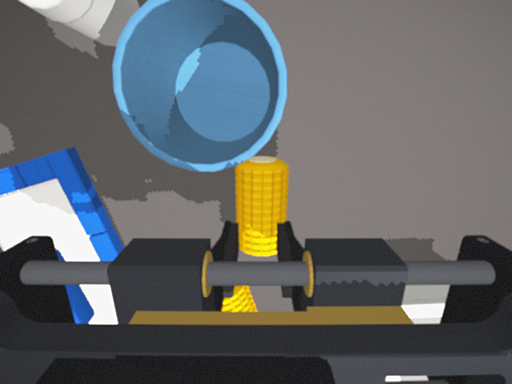

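The cob lies at px (262,205), its near end only at the fingers (row 255), so it was knocked or squeezed toward the mug. I'll measure it again.

Run:
```python
from plan import *
from meas import *
c=cam('wrist'); h=cv2.cvtColor(c['image'],cv2.COLOR_RGB2HSV)
b=blobs(mask(h,(18,120,90),(34,255,255),(200,130,310,262)))[0]
for z in(.019,.025,.03): print(rect(c,b,z))
print(b.min(0),b.max(0), (onz(c,[[262,160],[262,250],[235,190],[288,190]],.02)*1000).round())
print('mug rim pts',(onz(c,[[113,80],[287,80],[205,171]],.085)*1000).round())
```

```text
(array([424.5, 123.4]), array([38.4, 79.2]), 36.9)
(array([422.7, 121.9]), array([37.1, 76.7]), 36.9)
(array([421.1, 120.6]), array([36.1, 74.6]), 36.9)
[235 158] [288 256] [[394. 101.  20.]
 [451. 144.  20.]
 [423.  98.  20.]
 [400. 129.  20.]]
mug rim pts [[394.  20.  85.]
 [350.  80.  85.]
 [404.  74.  85.]]
```

{"op": "move_arm", "data": {"moves": "0 0 0 0 0 0 0.2; 0 0 0 0 0 0 0.2; 0 0 0 0 0 0 0.2; 0 0 0 0 0 0 0.2"}}

```text
time: 4.35
position: [0.4329, 0.1271, 0.0188]
tool_rot: [-0.316, 0.949, 0.0, -0.0]
ft_force: [-0.2, -0.1, 0.3]
grip_width: 0.0178
grip_force: 0.0
```

Run:
```python
from plan import *
from meas import *
c=cam('wrist','w3')
cv2.imwrite('pics/w3c.png',cv2.resize(c['image'][130:330,150:380,::-1],None,fx=2,fy=2))
o=robot.get_obs();print(o['grip_width'],o['grip_force'])
```

```text
0.017468187961292823 0.0
```

View pics/w3c.png

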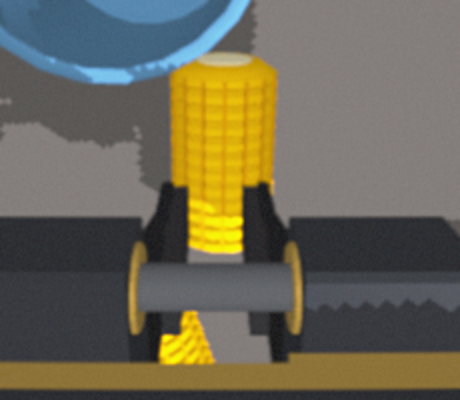

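Run:
```python
from plan import *
c=cam('wrist'); o=robot.get_obs();Rm=R.from_quat(o['tool_rot']).as_matrix();p=np.array(o['position'])
for n,v in [('tcp',(0,0,0)),('tipL',(0,-.009,.011)),('tipR',(0,.009,.011)),('tipL+x',(.0095,-.009,.011)),('tipR+x',(.0095,.009,.011)),('grasp+x R',(.0095,.009,-.008)),('up30',(.0095,.009,-.03))]:
    P=p+Rm@np.array(v); print(n,P.round(3),proj(c,P).round())
print('cob ends', proj(c,[[.4505,.1425,.019],[.4505,.1425,.038],[.3945,.1005,.019],[.3945,.1005,0]]).round())
```

```text
tcp [0.433 0.127 0.019] [[258. 221.]]
tipL [0.438 0.12  0.008] [[247. 215.]]
tipR [0.427 0.134 0.008] [[269. 215.]]
tipL+x [0.431 0.114 0.008] [[247. 204.]]
tipR+x [0.42  0.129 0.008] [[270. 204.]]
grasp+x R [0.42  0.129 0.027] [[271. 213.]]
up30 [0.42  0.129 0.049] [[272. 226.]]
cob ends [[260. 248.]
 [261. 261.]
 [261. 161.]
 [261. 156.]]
```

The fingers reached their commanded 17 mm with no force and are visually inside the cob. I'll reopen, re-centre nearer the cob's middle and lower, and watch the closing.

{"op": "move_arm", "data": {"moves": "0 0 0 0 0 0 0.75; 0 0 0 0 0 0 0.75; 0 0 0 0 0 0 0.75; 0 0 0 0 0 0 0.75; 0 0 0 0 0 0 0.75; 0 0 0 0 0 0 0.75; 0.08 0.02 0.04 0 0 0 0.75; 0.08 0.02 0.04 0 0 0 0.75"}}

```text
time: 5.25
position: [0.4229, 0.1236, 0.0143]
tool_rot: [-0.316, 0.949, 0.001, -0.002]
ft_force: [-0.4, -0.8, -0.2]
grip_width: 0.0641
grip_force: 0.0
```

{"op": "move_arm", "data": {"moves": "0 0 0 0 0 0 0.35; 0 0 0 0 0 0 0.35; 0 0 0 0 0 0 0.35; 0 0 0 0 0 0 0.35; 0 0 0 0 0 0 0.35; 0 0 0 0 0 0 0.35; 0 0 0 0 0 0 0.35; 0 0 0 0 0 0 0.35", "squeeze": 25}}

```text
time: 6.05
position: [0.4253, 0.1239, 0.0149]
tool_rot: [-0.316, 0.949, -0.0, 0.0]
ft_force: [0.5, 0.3, 0.8]
grip_width: 0.0309
grip_force: 0.0
```

Run:
```python
from meas import *
c=cam('wrist','w4')
cv2.imwrite('pics/w4c.png',cv2.resize(c['image'][130:330,150:380,::-1],None,fx=2,fy=2))
h=cv2.cvtColor(c['image'],cv2.COLOR_RGB2HSV)
for b in blobs(mask(h,(18,120,90),(34,255,255),(180,130,330,262))): print(rect(c,b,.025))
o=robot.get_obs();print(o['grip_width'],o['grip_force'])
```

```text
(array([419.8, 119.7]), array([37.4, 72.1]), 36.1)
(array([419.1, 173.2]), array([7.9, 8.6]), 36.7)
(array([471.8, 103.1]), array([6.9, 9. ]), 33.3)
0.030796856875342265 0.0
```

View pics/w4c.png

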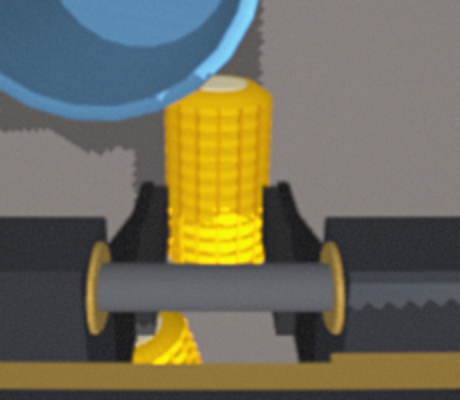

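Run:
```python
from plan import *
c=cam('scene'); o=robot.get_obs();Rm=R.from_quat(o['tool_rot']).as_matrix();p=np.array(o['position'])
u=proj(c,[p+Rm@np.array(v) for v in [(0,0,0),(0,-.015,.011),(0,.015,.011)]]);print(u.round())
x,y=u[0].astype(int)
cv2.imwrite('pics/s4.png',cv2.resize(c['image'][y-80:y+50,x-85:x+85,::-1],None,fx=4,fy=4,interpolation=cv2.INTER_CUBIC)); print('crop origin',x-85,y-80)
```

```text
[[255. 171.]
 [254. 176.]
 [257. 172.]]
crop origin 170 91
```

View pics/s4.png

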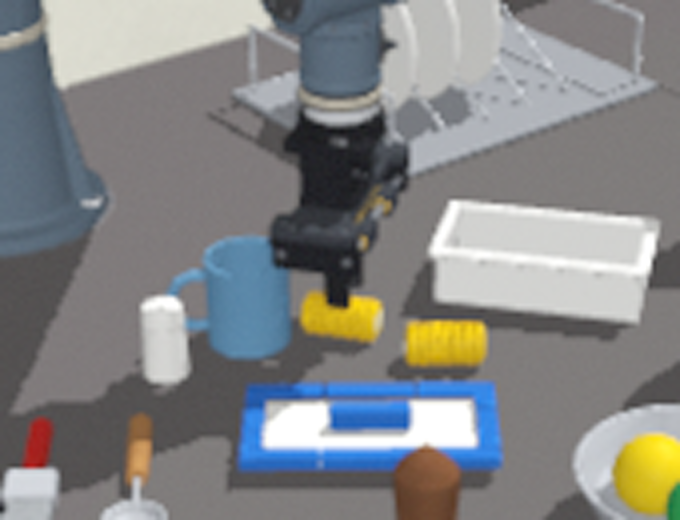

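The visible fingertip ends near crop (338,303), about 35 mm above where the stated TCP puts it. The fingers closed above the cob, which explains the zero force. I'll open and descend in small steps, watching the force.

{"op": "move_arm", "data": {"moves": "0 0 0 0 0 0 0.75; 0 0 0 0 0 0 0.75; 0 0 0 0 0 0 0.75; 0 0 0 0 0 0 0.75; 0 0 0 0 0 0 0.75; -0.05 0 0 0 0 0 0.75; -0.05 0 0.05 0 0 0 0.75; -0.05 0 0.1 0 0 0 0.75; -0.05 0 0.1 0 0 0 0.75"}}

```text
time: 7.05
position: [0.4287, 0.1269, 0.0041]
tool_rot: [-0.316, 0.949, 0.0, -0.001]
ft_force: [0.3, -0.4, -0.1]
grip_width: 0.0655
grip_force: 0.0
```

{"op": "move_arm", "data": {"moves": "0 0 0.03 0 0 0 0.75; 0 0 0.06 0 0 0 0.75; 0 0 0.06 0 0 0 0.75"}}

```text
time: 7.35
position: [0.429, 0.1268, -0.0015]
tool_rot: [-0.316, 0.949, 0.0, -0.0]
ft_force: [0.4, 0.4, -0.2]
grip_width: 0.0653
grip_force: 0.0
```

{"op": "move_arm", "data": {"moves": "0 0 0.03 0 0 0 0.75; 0 0 0.06 0 0 0 0.75; 0 0 0.09 0 0 0 0.75; 0 0 0.09 0 0 0 0.75"}}

```text
time: 7.75
position: [0.429, 0.1269, -0.0105]
tool_rot: [-0.316, 0.949, 0.0, -0.0]
ft_force: [-0.3, -0.0, 0.2]
grip_width: 0.0655
grip_force: 0.0
```

Run:
```python
from plan import *
c=cam('scene');x,y=255,171
a=cv2.resize(c['image'][y-60:y+30,x-60:x+60,::-1],None,fx=4,fy=4,interpolation=cv2.INTER_CUBIC)
w=cam('wrist'); b=cv2.resize(w['image'][100:325,140:440,::-1],(480,360))
cv2.imwrite('pics/s5.png',np.vstack([a,b])[:600] if False else cv2.resize(np.hstack([a,b]),(800,300)))
```

```text
(no output)
```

View pics/s5.png

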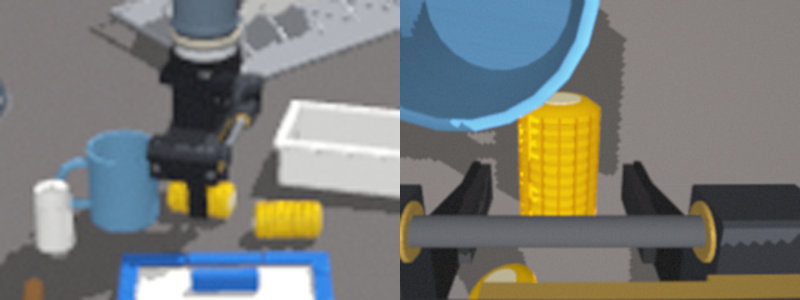

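The fingers now stand either side of the cob, reaching most of the way down it (left half, 200,205), so I'll close here.

{"op": "move_arm", "data": {"moves": "0 0 0 0 0 0 0.2; 0 0 0 0 0 0 0.2; 0 0 0 0 0 0 0.2; 0 0 0 0 0 0 0.2; 0 0 0 0 0 0 0.2; 0 0 0 0 0 0 0.2; 0 0 0 0 0 0 0.2", "squeeze": 25}}

```text
time: 8.55
position: [0.4293, 0.1269, -0.0101]
tool_rot: [-0.316, 0.949, 0.0, -0.0]
ft_force: [-1.2, 0.2, -0.1]
grip_width: 0.0374
grip_force: 25.0
```

{"op": "move_arm", "data": {"moves": "0 0 0 0 0 0 0.2; 0 0 0 0 0 0 0.2; 0 0 -0.05 0 0 0 0.2; 0 0 -0.15 0 0 0 0.2; 0 0 -0.15 0 0 0 0.2"}}

```text
time: 9.05
position: [0.43, 0.1269, 0.006]
tool_rot: [-0.316, 0.949, -0.0, 0.001]
ft_force: [0.5, -0.2, -1.4]
grip_width: 0.0374
grip_force: 25.0
```

Run:
```python
from meas import *
c=cam('scene'); w=cam('wrist')
def dark(c,roi): 
    g=c['image'].max(2); return g
# triangulate mug rim? find lowest dark finger px in the scene
img=c['image']; x0,y0,x1,y1=225,120,300,200
m=(img[y0:y1,x0:x1].max(2)<45)
for col in range(15,45,3):
    r=np.where(m[:,col])[0]; print(col+x0,(r.max()+y0) if len(r) else None,end=' ')
h=cv2.cvtColor(img,cv2.COLOR_RGB2HSV)
print([ (b.mean(0).round(1),b.min(0),b.max(0)) for b in blobs(mask(h,(18,120,90),(34,255,255),(225,150,310,200)))])
o=robot.get_obs();print(o['grip_width'],o['grip_force'],o['position'],o['ft_force'])
```

```text
240 155 243 159 246 159 249 160 252 160 255 169 258 161 261 159 264 128 267 None [(array([281. , 176.2]), array([271, 171], dtype=int32), array([291, 182], dtype=int32)), (array([254.7, 166.7]), array([245, 161], dtype=int32), array([264, 172], dtype=int32))]
0.03706527258350622 24.98236656188965 [0.4296767  0.12690389 0.00537196] [-0.11711382 -0.79639758 -0.36726447]
```

Gripped (37 mm, 25 N) and lifted, so the cob stays in hand. The tool sits about 35 mm higher than the stated TCP. I'll work relative to this grip and calibrate the tip by touch later. Next I carry the cob to the tub.

Run:
```python
from plan import *
legs([(430,127,90,127),(436,190,125,98),(440,245,130,69),(441,295,130,39.2)])
```

```text
from [429.7 126.9   5.4] 126.9
(np.int64(430), np.int64(127), np.int64(90), np.int64(127)) h 127 q6 -111 shift [-0.004 -0.002 -0.846] turn [-0.     0.001 -0.002] 
(np.int64(436), np.int64(190), np.int64(125), np.int64(98)) h 98 q6 -74 shift [-0.427  0.467 -0.35 ] turn [0.    0.    0.322] 
(np.int64(440), np.int64(245), np.int64(130), np.int64(69)) h 69 q6 -40 shift [-0.116  0.539 -0.05 ] turn [0.    0.    0.322] 
(np.float64(441.0), np.float64(295.0), np.float64(130.0), np.float64(39.2)) h 39.2 q6 -5 shift [0.17 0.47 0.  ] turn [0.    0.    0.331]
```

{"op": "move_arm", "data": {"moves": "0 0 -0.2 0 0 0 0.2; 0 0 -0.4 0 0 0 0.2; 0 0 -0.6 0 0 0 0.2; 0 0 -0.85 0 0 0 0.2; 0 0 -0.85 0 0 0 0.2"}}

```text
time: 9.65
position: [0.4312, 0.127, 0.092]
tool_rot: [-0.316, 0.949, -0.001, 0.003]
ft_force: [1.1, -0.1, -1.3]
grip_width: 0.0374
grip_force: 25.0
```

{"op": "move_arm", "data": {"moves": "-0.1 0.12 -0.09 0 0 0.08 0.2; -0.2 0.23 -0.18 0 0 0.16 0.2; -0.32 0.35 -0.27 0 0 0.24 0.2; -0.43 0.47 -0.35 0 0 0.32 0.2; -0.43 0.47 -0.35 0 0 0.32 0.2"}}

```text
time: 10.15
position: [0.4361, 0.1917, 0.1248]
tool_rot: [-0.071, 0.997, 0.0, 0.001]
ft_force: [-0.3, -0.7, -0.2]
grip_width: 0.0371
grip_force: 25.0
```

{"op": "move_arm", "data": {"moves": "-0.03 0.13 0 0 0 0.08 0.2; -0.06 0.27 -0.03 0 0 0.16 0.2; -0.09 0.4 -0.05 0 0 0.24 0.2; -0.12 0.54 -0.05 0 0 0.32 0.2; -0.12 0.54 -0.05 0 0 0.32 0.2"}}

```text
time: 10.65
position: [0.4394, 0.2458, 0.1287]
tool_rot: [0.178, 0.984, -0.0, -0.001]
ft_force: [0.3, -0.3, -0.8]
grip_width: 0.0372
grip_force: 25.0
```

{"op": "move_arm", "data": {"moves": "0.04 0.12 0 0 0 0.08 0.2; 0.08 0.24 0 0 0 0.16 0.2; 0.13 0.36 0 0 0 0.25 0.2; 0.17 0.47 0 0 0 0.33 0.2; 0.17 0.47 0 0 0 0.33 0.2; 0.17 0.47 0 0 0 0.33 0.2"}}

```text
time: 11.25
position: [0.4399, 0.2942, 0.1291]
tool_rot: [0.424, 0.906, -0.001, -0.001]
ft_force: [-0.8, -0.4, -0.8]
grip_width: 0.0371
grip_force: 25.0
```

Run:
```python
from plan import *
from meas import *
c=cam('wrist','w6'); h=cv2.cvtColor(c['image'],cv2.COLOR_RGB2HSV)
for b in blobs(mask(h,(18,120,90),(34,255,255)),100)[:3]: print('yel',b.min(0),b.max(0),*rect(c,b,.11))
for b in blobs(mask(h,(0,0,150),(180,50,255)),200)[:3]: print('white',b.min(0),b.max(0),*rect(c,b,.055))
c=cam('scene','s6'); 
legs([]);o=robot.get_obs();print(o['grip_width'],o['grip_force'])
```

```text
yel [228 171] [288 261] [444.9 287.3] [50.1 82.2] 128.8
yel [150 306] [433 324] [534.9 231.4] [ 21.8 276.1] 40.0
yel [213 285] [268 308] [480.5 218.9] [23.5 52. ] 54.5
white [199 132] [406 234] [470.6 324.6] [106.8 202.3] 38.9
white [420 235] [460 259] [637.6 371.7] [30.1 45.6] 39.4
from [440.1 294.2 129.4] 39.7
0.037406891459812706 24.984043836593628
```

View pics/w6.png

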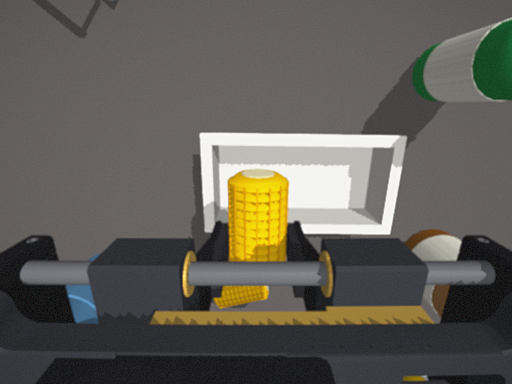

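Wrist view: tub mouth with outer corners near (200,134), (406,137), (394,233), (205,233), cob in hand at (258,215) overlapping its left part.

Run:
```python
from plan import *
c=cam('wrist')
P=onz(c,[[200,134],[406,137],[394,233],[205,233]],.055)*1000
print(P.round(1)[:,:2]); 
for i in range(4): d=P[(i+1)%4]-P[i]; print(np.linalg.norm(d).round(1),np.degrees(np.arctan2(d[1],d[0])).round(1))
# inner corners (rim inner edge)
Q=onz(c,[[215,147],[391,148],[385,222],[217,222]],.055)*1000
print(Q.round(1)[:,:2],Q.mean(0).round(1)); 
for i in range(4): d=Q[(i+1)%4]-Q[i]; print(np.linalg.norm(d).round(1))
```

```text
[[361.1 301.4]
 [516.5 427.2]
 [585.7 350.5]
 [427.6 219.2]]
199.9 39.0
103.3 -47.9
205.5 -140.3
105.7 128.9
[[379.9 300.7]
 [513.3 410.5]
 [568.3 353. ]
 [429.7 238. ]] [472.8 325.5  55. ]
172.9
79.6
180.1
80.1
```

{"op": "move_arm", "data": {"moves": "-0.04 0.02 0.2 0 0 0 0.2; -0.04 0.02 0.4 0 0 0 0.2; -0.04 0.02 0.6 0 0 0 0.2; -0.04 0.02 0.8 0 0 0 0.2; -0.04 0.02 0.8 0 0 0 0.2"}}

```text
time: 11.9
position: [0.4427, 0.2921, 0.0477]
tool_rot: [0.426, 0.905, -0.002, -0.002]
ft_force: [-0.7, -0.2, -0.9]
grip_width: 0.0373
grip_force: 25.0
```

{"op": "move_arm", "data": {"moves": "0 0 0.15 0 0 0 0.2; 0 0 0.3 0 0 0 0.2; 0 0 0.42 0 0 0 0.2; 0 0 0.5 0 0 0 0.2; 0 0 0.52 0 0 0 0.2; 0 0 0.52 0 0 0 0.2"}}

```text
time: 12.5
position: [0.4447, 0.2936, -0.0021]
tool_rot: [0.426, 0.905, -0.0, -0.0]
ft_force: [-0.2, -0.1, -0.8]
grip_width: 0.0375
grip_force: 25.0
```

{"op": "move_arm", "data": {"moves": "0 0 0.02 0 0 0 0.2; 0 0 0.02 0 0 0 0.52; 0 0 0.02 0 0 0 0.52; 0 0 0.02 0 0 0 0.52; 0 0 0 0 0 0 0.52; 0 0 -0.3 0 0 0 0.52; 0 0 -0.6 0 0 0 0.52; 0 0 -0.95 0 0 0 0.6; 0 0 -0.95 0 0 0 0.7; 0 0 -0.95 0 0 0 0.75"}}

```text
time: 13.5
position: [0.4451, 0.2938, 0.0938]
tool_rot: [0.426, 0.905, 0.001, 0.001]
ft_force: [-0.2, 0.8, -0.2]
grip_width: 0.06
grip_force: 0.0
```

Run:
```python
from plan import *
from meas import *
c=cam('top'); h=cv2.cvtColor(c['image'],cv2.COLOR_RGB2HSV)
for b in blobs(mask(h,(18,120,90),(34,255,255),(110,160,260,260)))[:4]: print('cob top',*rect(c,b,.019))
for b in blobs(mask(h,(0,0,150),(180,60,255),(124,179,198,262)))[:1]: print('tub',*rect(c,b,.055))
legs([(465,250,110,14),(490,205,110,-11),(518.5,166.5,110,-36)])
```

```text
cob top [517.7 166.3] [40.6 73.2] 53.9
cob top [452.5 284. ] [24.1 34.6] 46.2
tub [493.3 297.9] [ 43.9 204.9] 40.8
from [444.2 293.4  92.8] 39.6
(np.int64(465), np.int64(250), np.int64(110), np.int64(14)) h 14 q6 14 shift [-0.467 -0.117 -0.172] turn [-0.    -0.     0.284] 
(np.int64(490), np.int64(205), np.int64(110), np.int64(-11)) h -11 q6 34 shift [-0.497  0.134  0.   ] turn [0.    0.    0.278] 
(np.float64(518.5), np.float64(166.5), np.float64(110.0), np.float64(-36.0)) h -36 q6 54 shift [-0.324  0.353  0.   ] turn [0.    0.    0.278]
```

{"op": "move_arm", "data": {"moves": "-0.23 -0.06 -0.17 0 0 0.09 0.75; -0.47 -0.12 -0.17 0 0 0.19 0.75; -0.47 -0.12 -0.17 0 0 0.285 0.75; -0.47 -0.12 -0.17 0 0 0.285 0.75"}}

```text
time: 13.95
position: [0.4646, 0.2488, 0.1085]
tool_rot: [0.617, 0.787, -0.001, -0.001]
ft_force: [0.4, -0.9, 0.2]
grip_width: 0.0652
grip_force: 0.0
```

{"op": "move_arm", "data": {"moves": "-0.25 0.07 0 0 0 0.09 0.75; -0.5 0.135 0 0 0 0.19 0.75; -0.5 0.135 0 0 0 0.28 0.75; -0.5 0.135 0 0 0 0.28 0.75"}}

```text
time: 14.35
position: [0.4897, 0.204, 0.1087]
tool_rot: [0.773, 0.635, -0.001, -0.001]
ft_force: [-0.4, -0.5, -0.1]
grip_width: 0.0655
grip_force: 0.0
```

{"op": "move_arm", "data": {"moves": "-0.16 0.18 0 0 0 0.09 0.75; -0.32 0.35 0 0 0 0.19 0.75; -0.32 0.35 0 0 0 0.28 0.75; -0.32 0.35 0 0 0 0.28 0.75; -0.32 0.35 0 0 0 0.28 0.75; -0.32 0.35 0 0 0 0.28 0.75"}}

```text
time: 14.95
position: [0.5176, 0.1668, 0.1095]
tool_rot: [0.892, 0.452, -0.001, -0.0]
ft_force: [-0.0, 0.1, 0.5]
grip_width: 0.0653
grip_force: 0.0
```

Run:
```python
from plan import *
from meas import *
c=cam('wrist','w7'); h=cv2.cvtColor(c['image'],cv2.COLOR_RGB2HSV)
for b in blobs(mask(h,(18,120,90),(34,255,255)),100)[:4]: print('yel',b.min(0),b.max(0),*rect(c,b,.019))
legs([(518.5,166.5,30,-36),(518.5,166.5,-11,-36)])
```

```text
yel [199 305] [477 324] [500.4 -38.6] [ 28.8 366. ] 143.9
yel [ 73 102] [148 153] [432.8 305. ] [39.2 75.2] 129.8
yel [240 153] [276 220] [516.3 163.3] [38.8 76.2] 53.8
yel [487   2] [511  63] [787.7 149.6] [22.8 53.1] 68.7
from [517.8 166.8 109.6] -36.3
(np.float64(518.5), np.float64(166.5), np.float64(30.0), np.float64(-36.0)) h -36 q6 54 shift [0.002 0.008 0.796] turn [-0.     0.    -0.003] 
(np.float64(518.5), np.float64(166.5), np.float64(-11.0), np.float64(-36.0)) h -36 q6 54 shift [0.   0.   0.41] turn [0. 0. 0.]
```

{"op": "move_arm", "data": {"moves": "0 0.01 0.3 0 0 0 0.75; 0 0.01 0.6 0 0 0 0.75; 0 0.01 0.8 0 0 0 0.75; 0 0.01 0.8 0 0 0 0.75"}}

```text
time: 15.4
position: [0.5167, 0.1657, 0.0274]
tool_rot: [0.892, 0.451, -0.003, -0.001]
ft_force: [0.7, 0.4, -0.5]
grip_width: 0.0651
grip_force: 0.0
```

{"op": "move_arm", "data": {"moves": "0 0 0.2 0 0 0 0.75; 0 0 0.3 0 0 0 0.75; 0 0 0.41 0 0 0 0.75; 0 0 0.41 0 0 0 0.75; 0 0 0.41 0 0 0 0.2; 0 0 0.41 0 0 0 0.2; 0 0 0.41 0 0 0 0.2; 0 0 0.41 0 0 0 0.2; 0 0 0.41 0 0 0 0.2; 0 0 0.41 0 0 0 0.2; 0 0 0.41 0 0 0 0.2", "squeeze": 25}}

```text
time: 16.5
position: [0.5195, 0.1656, -0.0108]
tool_rot: [0.893, 0.45, 0.0, 0.0]
ft_force: [-0.5, 0.5, 3.9]
grip_width: 0.0369
grip_force: 25.0
```

{"op": "move_arm", "data": {"moves": "0 0 -0.05 0 0 0 0.2; 0 0 -0.2 0 0 0 0.2; 0 0 -0.4 0 0 0 0.2; 0 0 -0.6 0 0 0 0.2; 0 0 -0.8 0 0 0 0.2; 0 0 -0.95 0 0 0 0.2; 0 0 -0.95 0 0 0 0.2"}}

```text
time: 17.2
position: [0.5208, 0.1658, 0.0858]
tool_rot: [0.893, 0.45, 0.002, 0.001]
ft_force: [0.6, 0.3, -0.3]
grip_width: 0.0375
grip_force: 25.0
```

Run:
```python
from plan import *
u=np.array([.775,.632]);t=np.array([472,325])+43*u; print(t)
legs([(505,200,120,-20),(510,255,125,5),(510,310,125,30),(*t,120,39.3),(*t,40,39.3),(*t,-4,39.3)])
```

```text
[505.325 352.176]
from [520.8 165.8  85.8] -36.5
(np.int64(505), np.int64(200), np.int64(120), np.int64(-20)) h -20 q6 42 shift [ 0.182 -0.329 -0.343] turn [ 0.002 -0.002 -0.183] 
(np.int64(510), np.int64(255), np.int64(125), np.int64(5)) h 5 q6 22 shift [ 0.534 -0.141 -0.05 ] turn [ 0.     0.    -0.278] 
(np.int64(510), np.int64(310), np.int64(125), np.int64(30)) h 30 q6 1 shift [0.548 0.048 0.   ] turn [ 0.     0.    -0.278] 
(np.float64(505.3), np.float64(352.2), np.float64(120.0), np.float64(39.3)) h 39.3 q6 -4 shift [0.389 0.17  0.05 ] turn [ 0.     0.    -0.103] 
(np.float64(505.3), np.float64(352.2), np.float64(40.0), np.float64(39.3)) h 39.3 q6 -4 shift [0.  0.  0.8] turn [0. 0. 0.] 
(np.float64(505.3), np.float64(352.2), np.float64(-4.0), np.float64(39.3)) h 39.3 q6 -4 shift [0.   0.   0.44] turn [0. 0. 0.]
```

{"op": "move_arm", "data": {"moves": "0.06 -0.11 -0.12 0 0 -0.06 0.2; 0.12 -0.22 -0.24 0 0 -0.12 0.2; 0.18 -0.33 -0.34 0 0 -0.18 0.2; 0.18 -0.33 -0.34 0 0 -0.18 0.2"}}

```text
time: 17.6
position: [0.5029, 0.2007, 0.118]
tool_rot: [0.82, 0.572, 0.0, -0.0]
ft_force: [0.4, -0.7, -0.9]
grip_width: 0.0374
grip_force: 25.0
```

{"op": "move_arm", "data": {"moves": "0.13 -0.04 -0.02 0 0 -0.07 0.2; 0.27 -0.07 -0.05 0 0 -0.14 0.2; 0.4 -0.1 -0.05 0 0 -0.21 0.2; 0.535 -0.14 -0.05 0 0 -0.28 0.2; 0.535 -0.14 -0.05 0 0 -0.28 0.2"}}

```text
time: 18.1
position: [0.5088, 0.2553, 0.1216]
tool_rot: [0.676, 0.737, -0.0, -0.0]
ft_force: [0.2, -0.2, -0.4]
grip_width: 0.0376
grip_force: 25.0
```

{"op": "move_arm", "data": {"moves": "0.14 0.01 0 0 0 -0.07 0.2; 0.28 0.02 0 0 0 -0.14 0.2; 0.41 0.04 0 0 0 -0.21 0.2; 0.55 0.05 0 0 0 -0.28 0.2; 0.55 0.05 0 0 0 -0.28 0.2"}}

```text
time: 18.6
position: [0.509, 0.31, 0.1219]
tool_rot: [0.5, 0.866, -0.0, -0.0]
ft_force: [0.0, 0.2, -0.5]
grip_width: 0.0374
grip_force: 25.0
```

{"op": "move_arm", "data": {"moves": "0.13 0.06 0.02 0 0 -0.03 0.2; 0.26 0.11 0.04 0 0 -0.07 0.2; 0.39 0.17 0.05 0 0 -0.1 0.2; 0.39 0.17 0.05 0 0 -0.1 0.2; 0.39 0.17 0.05 0 0 -0.1 0.2; 0.39 0.17 0.05 0 0 -0.1 0.2"}}

```text
time: 19.2
position: [0.5043, 0.3517, 0.1178]
tool_rot: [0.43, 0.903, -0.0, 0.0]
ft_force: [-0.5, -0.3, -1.4]
grip_width: 0.0372
grip_force: 25.0
```

Run:
```python
from plan import *
o=robot.get_obs();print(o['grip_width'],o['grip_force'])
t=(505.3,352.2)
legs([(*t,40,39.3),(*t,-4,39.3)])
```

```text
0.03720995282566789 24.994547367095947
from [504.3 351.7 117.8] 39.0
(np.float64(505.3), np.float64(352.2), np.float64(40.0), np.float64(39.3)) h 39.3 q6 -4 shift [-0.002  0.011  0.778] turn [-0.     0.    -0.003] 
(np.float64(505.3), np.float64(352.2), np.float64(-4.0), np.float64(39.3)) h 39.3 q6 -4 shift [0.   0.   0.44] turn [0. 0. 0.]
```

{"op": "move_arm", "data": {"moves": "0 0.01 0.2 0 0 0 0.2; 0 0.01 0.4 0 0 0 0.2; 0 0.01 0.6 0 0 0 0.2; 0 0.01 0.78 0 0 0 0.2; 0 0.01 0.78 0 0 0 0.2"}}

```text
time: 19.7
position: [0.5033, 0.3512, 0.0375]
tool_rot: [0.43, 0.903, -0.002, -0.002]
ft_force: [-0.8, -0.2, -1.8]
grip_width: 0.0374
grip_force: 25.0
```

{"op": "move_arm", "data": {"moves": "0 0 0.15 0 0 0 0.2; 0 0 0.3 0 0 0 0.2; 0 0 0.4 0 0 0 0.2; 0 0 0.44 0 0 0 0.2; 0 0 0.45 0 0 0 0.2; 0 0 0.45 0 0 0 0.52; 0 0 0.45 0 0 0 0.52; 0 0 0.45 0 0 0 0.52; 0 0 0.45 0 0 0 0.52"}}

```text
time: 20.6
position: [0.5054, 0.353, -0.0047]
tool_rot: [0.43, 0.903, 0.0, 0.0]
ft_force: [-0.4, -0.2, -0.6]
grip_width: 0.0448
grip_force: 0.0
```

{"op": "move_arm", "data": {"moves": "0 0 -0.3 0 0 0 0.52; 0 0 -0.6 0 0 0 0.52; 0 0 -0.9 0 0 0 0.52; 0 0 -1 0 0 0 0.3; 0 0 -1 0 0 0 0"}}

```text
time: 21.1
position: [0.5063, 0.3534, 0.0966]
tool_rot: [0.43, 0.903, 0.002, 0.001]
ft_force: [-0.3, 0.4, -0.3]
grip_width: 0.0364
grip_force: 0.0
```

Run:
```python
from plan import *
from meas import *
legs([(505,290,120,10),(520,230,120,-15),(520,180,120,-37),(520,180,30,-37),(520,180,-20,-37)])
```

```text
from [506.3 353.4  96.6] 39.1
(np.int64(505), np.int64(290), np.int64(120), np.int64(10)) h 10 q6 20 shift [-0.484 -0.409 -0.236] turn [ 0.003 -0.     0.323] 
(np.int64(520), np.int64(230), np.int64(120), np.int64(-15)) h -15 q6 39 shift [-0.617  0.044  0.   ] turn [0.    0.    0.278] 
(np.int64(520), np.int64(180), np.int64(120), np.int64(-37)) h -37 q6 56 shift [-0.483  0.129  0.   ] turn [0.    0.    0.244] 
(np.int64(520), np.int64(180), np.int64(30), np.int64(-37)) h -37 q6 56 shift [0.  0.  0.9] turn [0. 0. 0.] 
(np.int64(520), np.int64(180), np.int64(-20), np.int64(-37)) h -37 q6 56 shift [0.  0.  0.5] turn [0. 0. 0.]
```

{"op": "move_arm", "data": {"moves": "-0.24 -0.2 -0.24 0 0 0.1 0; -0.48 -0.41 -0.24 0 0 0.2 0; -0.48 -0.41 -0.24 0 0 0.32 0; -0.48 -0.41 -0.24 0 0 0.32 0"}}

```text
time: 21.5
position: [0.5024, 0.2882, 0.1171]
tool_rot: [0.643, 0.766, -0.002, -0.001]
ft_force: [1.1, 0.0, 0.1]
grip_width: 0.0061
grip_force: 0.0
```

{"op": "move_arm", "data": {"moves": "-0.31 0.02 0 0 0 0.1 0; -0.62 0.045 0 0 0 0.2 0; -0.62 0.045 0 0 0 0.28 0; -0.62 0.045 0 0 0 0.28 0"}}

```text
time: 21.9
position: [0.5182, 0.2284, 0.117]
tool_rot: [0.793, 0.609, -0.002, -0.001]
ft_force: [-0.9, -0.5, -0.5]
grip_width: 0.0002
grip_force: 0.0
```

{"op": "move_arm", "data": {"moves": "-0.24 0.06 0 0 0 0.1 0; -0.48 0.13 0 0 0 0.2 0; -0.48 0.13 0 0 0 0.245 0; -0.48 0.13 0 0 0 0.245 0"}}

```text
time: 22.3
position: [0.5185, 0.1796, 0.1178]
tool_rot: [0.894, 0.448, -0.001, -0.0]
ft_force: [-0.1, 0.0, 0.5]
grip_width: 0.0005
grip_force: 0.0
```

Run:
```python
from meas import *
for n in('wrist','top'):
    c=cam(n,'l_'+n); h=cv2.cvtColor(c['image'],cv2.COLOR_RGB2HSV)
    for b in blobs(mask(h,(105,150,80),(125,255,255)),20)[:4]: print(n,'blue',b.min(0),b.max(0),*rect(c,b,.024))
    for b in blobs(mask(h,(18,120,90),(34,255,255)),50)[:4]: print(n,'yel',b.min(0),b.max(0),*rect(c,b,.024))
```

```text
wrist blue [322 159] [433 260] [604.2  72.7] [113.9 123.3] 52.7
wrist blue [362 221] [382 261] [584.8  41.4] [20.1 52.9] 52.9
wrist blue [364 286] [406 317] [554.7 -44.8] [48.6 50.3] 142.6
wrist yel [ 88 306] [369 324] [379.5  58.2] [ 28.9 373.2] 143.8
wrist yel [95 24] [172  81] [501.8 355.7] [37.5 72.6] 129.3
wrist yel [ 88 115] [160 163] [436.  302.8] [38.9 73.8] 129.2
wrist yel [484  12] [511  79] [784.8 148.6] [26.3 59.9] 68.3
top blue [219 160] [281 221] [578.1  35.1] [113.6 211. ] 52.4
top blue [240 184] [255 197] [579.2  36.2] [12.5 64.6] 53.4
top yel [195 111] [226 136] [815.7 170.2] [ 63.1 120.7] 60.1
```

{"op": "move_arm", "data": {"moves": "0 0 0.3 0 0 0 0; 0 0 0.6 0 0 0 0; 0 0 0.9 0 0 0 0; 0 0 0.9 0 0 0 0"}}

```text
time: 22.8
position: [0.5157, 0.1801, 0.0253]
tool_rot: [0.894, 0.448, -0.004, -0.001]
ft_force: [-1.4, -0.1, -0.3]
grip_width: 0.0006
grip_force: 0.0
```

{"op": "move_arm", "data": {"moves": "0 0 0.2 0 0 0 0; 0 0 0.35 0 0 0 0; 0 0 0.42 0 0 0 0; 0 0 0.45 0 0 0 0; 0 0 0.45 0 0 0 0"}}

```text
time: 23.3
position: [0.5197, 0.1801, -0.0156]
tool_rot: [0.895, 0.447, 0.0, 0.0]
ft_force: [0.6, 0.6, -0.4]
grip_width: 0.0001
grip_force: 0.0
```

{"op": "move_arm", "data": {"moves": "0 0 0.03 0 0 0 0; 0 0 0.03 0 0 0 0; 0 0 0.03 0 0 0 0"}}

```text
time: 23.6
position: [0.5196, 0.1798, -0.0187]
tool_rot: [0.895, 0.447, 0.0, 0.0]
ft_force: [-0.5, 0.2, 1.0]
grip_width: 0.0007
grip_force: 0.0
```

{"op": "move_arm", "data": {"moves": "0 0 0.03 0 0 0 0; 0 0 0.03 0 0 0 0; 0 0 0.03 0 0 0 0"}}

```text
time: 23.9
position: [0.5192, 0.1798, -0.0223]
tool_rot: [0.895, 0.447, -0.0, -0.0]
ft_force: [-1.1, -0.1, -0.1]
grip_width: 0.0004
grip_force: 0.0
```

{"op": "move_arm", "data": {"moves": "0 0 0.02 0 0 0 0; 0 0 0.02 0 0 0 0; 0 0 0.02 0 0 0 0"}}

```text
time: 24.2
position: [0.5192, 0.1798, -0.0243]
tool_rot: [0.895, 0.447, -0.0, -0.0]
ft_force: [-0.0, 0.4, -0.1]
grip_width: 0.0006
grip_force: 0.0
```

{"op": "move_arm", "data": {"moves": "0 0 0.02 0 0 0 0; 0 0 0.02 0 0 0 0; 0 0 0.02 0 0 0 0"}}

```text
time: 24.5
position: [0.5193, 0.1798, -0.0262]
tool_rot: [0.895, 0.447, -0.0, -0.0]
ft_force: [-0.0, 0.3, 0.2]
grip_width: 0.0006
grip_force: 0.0
```

{"op": "move_arm", "data": {"moves": "0 0 0.02 0 0 0 0; 0 0 0.02 0 0 0 0; 0 0 0.02 0 0 0 0"}}

```text
time: 24.8
position: [0.5193, 0.1798, -0.0263]
tool_rot: [0.895, 0.447, 0.0, 0.0]
ft_force: [-2.5, -0.3, 14.3]
grip_width: 0.0002
grip_force: 7.0
```

{"op": "move_arm", "data": {"moves": "0 0 0.02 0 0 0 0; 0 0 0.02 0 0 0 0; 0 0 0.02 0 0 0 0"}}

```text
time: 25.1
position: [0.5194, 0.1798, -0.0264]
tool_rot: [0.895, 0.447, 0.001, 0.0]
ft_force: [-5.1, -1.9, 28.8]
grip_width: 0.0006
grip_force: 14.1
```

{"op": "move_arm", "data": {"moves": "0 0 0.015 0 0 0 0; 0 0 0.015 0 0 0 0; 0 0 0.015 0 0 0 0"}}

```text
time: 25.4
position: [0.5194, 0.1798, -0.0265]
tool_rot: [0.895, 0.447, 0.001, 0.0]
ft_force: [-8.7, -1.7, 38.9]
grip_width: 0.0004
grip_force: 19.5
```

Touch calibration: the tip meets the counter at reported z = -26.3 mm, so tip height = reported z + 26.3 mm. Now the lid.

Run:
```python
from plan import *
S=(519.4,179.8,-30.5,-37)
legs([(519.4,179.8,60,-37),(550,105,70,-37.4),(578,35,70,-37.4)],S)
```

```text
from [519.4 179.8 -30.5] -37.0
(np.float64(519.4), np.float64(179.8), np.float64(60.0), np.float64(-37.0)) h -37 q6 56 shift [ 0.     0.    -0.905] turn [0. 0. 0.] 
(np.float64(550.0), np.float64(105.0), np.float64(70.0), np.float64(-37.4)) h -37.4 q6 48 shift [-0.413  0.695 -0.1  ] turn [0.    0.    0.004] 
(np.float64(578.0), np.float64(35.0), np.float64(70.0), np.float64(-37.4)) h -37.4 q6 41 shift [-0.386  0.648  0.   ] turn [0. 0. 0.]
```

{"op": "move_arm", "data": {"moves": "0 0 -0.1 0 0 0 0; 0 0 -0.5 0 0 0 0.2; 0 0 -0.9 0 0 0 0.55; 0 0 -0.9 0 0 0 0.55"}}

```text
time: 25.8
position: [0.5233, 0.1805, 0.063]
tool_rot: [0.895, 0.447, 0.005, 0.002]
ft_force: [0.5, -0.1, -0.2]
grip_width: 0.0167
grip_force: 0.0
```

{"op": "move_arm", "data": {"moves": "-0.21 0.35 -0.1 0 0 0 0.55; -0.41 0.695 -0.1 0 0 0 0.55; -0.41 0.695 -0.1 0 0 0 0.55"}}

```text
time: 26.1
position: [0.5533, 0.1015, 0.0683]
tool_rot: [0.896, 0.445, 0.001, 0.001]
ft_force: [-0.5, 0.2, 0.1]
grip_width: 0.0406
grip_force: 0.0
```

{"op": "move_arm", "data": {"moves": "-0.19 0.32 0 0 0 0 0.55; -0.385 0.65 0 0 0 0 0.55; -0.385 0.65 0 0 0 0 0.55; -0.385 0.65 0 0 0 0 0.55; -0.385 0.65 0 0 0 0 0.55"}}

```text
time: 26.6
position: [0.5775, 0.0365, 0.0675]
tool_rot: [0.895, 0.447, -0.001, -0.001]
ft_force: [0.9, -0.3, -0.6]
grip_width: 0.0478
grip_force: 0.0
```

Run:
```python
from plan import *
from meas import *
c=cam('wrist','w8'); h=cv2.cvtColor(c['image'],cv2.COLOR_RGB2HSV)
for b in blobs(mask(h,(105,150,60),(125,255,255)),20)[:5]: print('blue',b.min(0),b.max(0),*rect(c,b,.0235),*rect(c,b,.037))
c=cam('top'); h=cv2.cvtColor(c['image'],cv2.COLOR_RGB2HSV)
for b in blobs(mask(h,(105,150,80),(125,255,255)),20)[:4]: print('top blue',b.min(0),b.max(0),*rect(c,b,.0235))
for b in blobs(mask(h,(18,120,90),(34,255,255),(100,150,200,270)),50)[:4]: print('top yel',*rect(c,b,.024))
for b in blobs(mask(h,(5,120,60),(17,255,255),(280,170,320,240)),20)[:1]: print('spoonH',*rect(c,b,.01))
for b in blobs(mask(h,(0,150,80),(4,255,255),(290,200,340,260)),20)[:1]: print('brushH',*rect(c,b,.01))
legs([])
```

```text
blue [190  76] [329 238] [598.5  61.4] [112.4 144.1] 52.7 [600.3  63.8] [105.8 135.7] 52.7
blue [251 163] [266 237] [577.4  33.4] [14.  72.5] 52.7 [580.4  37.4] [13.2 68.3] 52.7
blue [211 286] [303 294] [517.7 -43.5] [ 9.9 95.7] 143.0 [524.2 -35. ] [ 9.4 90.1] 143.0
top blue [261 186] [281 221] [530.1 -46.1] [ 56. 124.] 169.8
top yel [504.6 353.2] [38.  70.8] 131.5
top yel [438.6 301.4] [36.7 71.3] 128.5
spoonH [ 480.1 -130.1] [19.2 84. ] 146.2
brushH [ 429.7 -196.8] [20. 73.] 145.8
from [577.8  36.8  67.9] -36.9
```

View pics/w8.png

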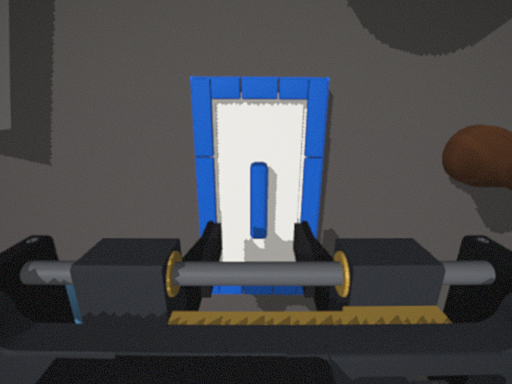

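The lid is centred under the gripper, its bar at px (258,200), pointing straight along the tool's x axis. I'll descend and grip the bar.

{"op": "move_arm", "data": {"moves": "0 0.01 0.25 0 0 0 0.55; 0 0.01 0.5 0 0 0 0.55; 0 0.01 0.65 0 0 0 0.55; 0 0.01 0.73 0 0 0 0.55; 0 0.01 0.76 0 0 0 0.55; 0 0.01 0.76 0 0 0 0.55"}}

```text
time: 27.3
position: [0.58, 0.035, -0.0076]
tool_rot: [0.895, 0.447, 0.0, 0.0]
ft_force: [-0.6, -0.4, 0.1]
grip_width: 0.0476
grip_force: 0.0
```

{"op": "move_arm", "data": {"moves": "0 0 0 0 0 0 0.55; 0 0 0 0 0 0 0.55"}}

```text
time: 27.5
position: [0.5806, 0.0347, -0.0068]
tool_rot: [0.895, 0.447, 0.001, 0.0]
ft_force: [-1.3, -0.2, -0.1]
grip_width: 0.048
grip_force: 0.0
```

{"op": "move_arm", "data": {"moves": "0 0 0.025 0 0 0 0.55; 0 0 0.025 0 0 0 0.55; 0 0 0.025 0 0 0 0.1; 0 0 0.025 0 0 0 0.1; 0 0 0.025 0 0 0 0.1; 0 0 0.025 0 0 0 0.1; 0 0 0.025 0 0 0 0.1; 0 0 0.025 0 0 0 0.1; 0 0 0.025 0 0 0 0.1; 0 0 0.025 0 0 0 0.1", "squeeze": 45}}

```text
time: 28.5
position: [0.5791, 0.0351, -0.0102]
tool_rot: [0.895, 0.447, -0.0, -0.0]
ft_force: [-0.4, 1.8, 1.3]
grip_width: 0.0154
grip_force: 45.0
```

{"op": "move_arm", "data": {"moves": "0 0 -0.05 0 0 0 0.1; 0 0 -0.1 0 0 0 0.1; 0 0 -0.2 0 0 0 0.1; 0 0 -0.2 0 0 0 0.1"}}

```text
time: 28.9
position: [0.5813, 0.0346, 0.0114]
tool_rot: [0.895, 0.447, 0.001, 0.001]
ft_force: [1.3, -0.0, -3.1]
grip_width: 0.0154
grip_force: 45.0
```

Run:
```python
from plan import *
from meas import *
c=cam('wrist'); h=cv2.cvtColor(c['image'],cv2.COLOR_RGB2HSV)
for b in blobs(mask(h,(105,150,60),(125,255,255)),20)[:5]: print('blue',b.min(0),b.max(0),*rect(c,b,.0435))
legs([(579,36,80,-37),(535,120,125,-42),(505,200,130,-47),(488,265,130,-50.8),(472,325,130,-50.8)])
o=robot.get_obs();print(o['grip_width'],o['grip_force'],o['ft_force'])
```

```text
blue [152  62] [362 238] [613.4  76.1] [104.5 113.2] 143.1
blue [244 188] [270 261] [586.7  41.5] [17.  51.1] 53.9
blue [246 286] [268 295] [557.3   2.2] [ 7.5 15.3] 142.9
from [580.9  34.6  10.9] -36.9
(np.int64(579), np.int64(36), np.int64(80), np.int64(-37)) h -37 q6 41 shift [ 0.    -0.022 -0.691] turn [ 0.002 -0.001  0.001] 
(np.int64(535), np.int64(120), np.int64(125), np.int64(-42)) h -42 q6 55 shift [ 0.406 -0.857 -0.45 ] turn [0.    0.    0.056] 
(np.int64(505), np.int64(200), np.int64(130), np.int64(-47)) h -47 q6 69 shift [ 0.394 -0.758 -0.05 ] turn [0.    0.    0.056] 
(np.float64(488.0), np.float64(265.0), np.float64(130.0), np.float64(-50.8)) h -50.8 q6 79 shift [ 0.319 -0.591  0.   ] turn [0.    0.    0.042] 
(np.float64(472.0), np.float64(325.0), np.float64(130.0), np.float64(-50.8)) h -50.8 q6 85 shift [ 0.255 -0.566  0.   ] turn [0. 0. 0.] 
0.015806054152929277 44.99566197395325 [-0.07389613  0.9409444  -3.21652059]
```

{"op": "move_arm", "data": {"moves": "0 0 -0.15 0 0 0 0.1; 0 0 -0.3 0 0 0 0.1; 0 0 -0.45 0 0 0 0.1; 0 0 -0.6 0 0 0 0.1; 0 0 -0.7 0 0 0 0.1; 0 0 -0.7 0 0 0 0.1"}}

```text
time: 29.55
position: [0.5811, 0.0347, 0.0818]
tool_rot: [0.895, 0.447, 0.002, 0.001]
ft_force: [0.1, 0.1, -3.0]
grip_width: 0.0155
grip_force: 45.0
```

{"op": "move_arm", "data": {"moves": "0.08 -0.17 -0.09 0 0 0.01 0.1; 0.16 -0.34 -0.18 0 0 0.02 0.1; 0.24 -0.51 -0.27 0 0 0.03 0.1; 0.32 -0.68 -0.36 0 0 0.045 0.1; 0.4 -0.86 -0.45 0 0 0.055 0.1; 0.4 -0.86 -0.45 0 0 0.055 0.1"}}

```text
time: 30.15
position: [0.5334, 0.1204, 0.1252]
tool_rot: [0.913, 0.409, -0.0, -0.001]
ft_force: [0.2, -0.1, -2.8]
grip_width: 0.0158
grip_force: 45.0
```

{"op": "move_arm", "data": {"moves": "0.1 -0.19 -0.01 0 0 0.015 0.1; 0.2 -0.38 -0.02 0 0 0.03 0.1; 0.3 -0.57 -0.03 0 0 0.04 0.1; 0.39 -0.76 -0.05 0 0 0.055 0.1; 0.39 -0.76 -0.05 0 0 0.055 0.1"}}

```text
time: 30.65
position: [0.5032, 0.1996, 0.1292]
tool_rot: [0.929, 0.369, -0.001, -0.0]
ft_force: [0.5, 0.3, -3.0]
grip_width: 0.0153
grip_force: 45.0
```

{"op": "move_arm", "data": {"moves": "0.08 -0.15 0 0 0 0.01 0.1; 0.16 -0.3 0 0 0 0.02 0.1; 0.24 -0.45 0 0 0 0.03 0.1; 0.32 -0.59 0 0 0 0.04 0.1; 0.32 -0.59 0 0 0 0.04 0.1"}}

```text
time: 31.15
position: [0.4875, 0.2637, 0.1292]
tool_rot: [0.941, 0.339, -0.0, -0.0]
ft_force: [0.6, -0.8, -3.0]
grip_width: 0.0156
grip_force: 45.0
```

Run:
```python
from plan import *
from meas import *
c=cam('top','t9'); h=cv2.cvtColor(c['image'],cv2.COLOR_RGB2HSV)
for b in blobs(mask(h,(105,150,80),(125,255,255),(120,150,260,270)),20)[:4]: print('top blue',b.min(0),b.max(0),*rect(c,b,.16))
c=cam('wrist','w9'); h=cv2.cvtColor(c['image'],cv2.COLOR_RGB2HSV)
for b in blobs(mask(h,(105,150,60),(125,255,255)),20)[:4]: print('w blue',b.min(0),b.max(0))
legs([(472,325,130,-50.8)])
o=robot.get_obs();print(o['grip_width'],o['grip_force'],o['ft_force'])
```

```text
top blue [175 209] [207 253] [438.5 222.4] [ 85.6 114. ] 129.8
top blue [150 178] [176 194] [563.4 293.8] [55.9 64.1] 129.8
top blue [176 195] [185 206] [533.2 238.9] [14.4 40.2] 39.9
w blue [153  62] [363 238]
w blue [243 188] [270 261]
w blue [246 286] [268 295]
from [487.9 262.3 129.3] -50.4
(np.float64(472.0), np.float64(325.0), np.float64(130.0), np.float64(-50.8)) h -50.8 q6 85 shift [ 0.277 -0.584 -0.007] turn [0.    0.001 0.004] 
0.01557798954340352 44.9958211183548 [ 0.4108852   0.50029515 -3.30411143]
```

View pics/w9.png

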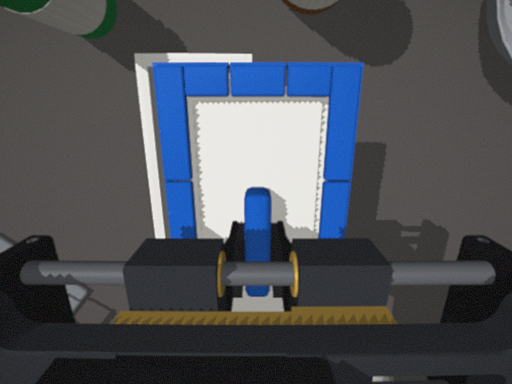

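The lid is held square in the gripper, its outer end corners at px (153,63) and (363,63). The tub's white end shows behind it, with a corner at (136,54) and its edge running to (252,55).

Run:
```python
from plan import *
c=cam('wrist'); o=robot.get_obs();p=np.array(o['position'])*1000;Rm=R.from_quat(o['tool_rot']).as_matrix()
zr=(p[2]+38.2-4.5)/1000
L=onz(c,[[153.5,63],[363,63],[229,63],[286.5,63],[188,180.5],[322,180.5]],zr)*1000
print('lid tool frame',((L-p)@Rm).round(1).tolist())
d=L[1]-L[0];print(np.linalg.norm(d).round(1),'dir',np.degrees(np.arctan2(d[1],d[0])).round(1))
T=onz(c,[[135.5,54],[252,55],[148,160]],.055)*1000
print('tub corner',T.round(1).tolist()); 
for k in(1,2):
    d=T[k]-T[0];print(np.degrees(np.arctan2(d[1],d[0])).round(1))
```

```text
lid tool frame [[104.2, -54.3, -33.8], [104.3, 56.4, -33.8], [104.1, -14.4, -33.8], [104.1, 15.9, -33.8], [39.8, -40.8, -33.8], [39.9, 39.3, -33.7]]
110.7 dir -50.4
tub corner [[516.8, 425.9, 55.0], [582.0, 345.1, 55.0], [442.7, 364.9, 55.0]]
-51.1
-140.5
```

{"op": "move_arm", "data": {"moves": "0.07 -0.15 0 0 0 0 0.1; 0.14 -0.3 0 0 0 0.004 0.1; 0.21 -0.45 0 0 0 0.004 0.1; 0.27 -0.59 0 0 0 0.004 0.1; 0.27 -0.59 0 0 0 0.004 0.1; 0.27 -0.59 0 0 0 0.004 0.1"}}

```text
time: 31.9
position: [0.4707, 0.3259, 0.1297]
tool_rot: [0.942, 0.336, -0.0, 0.0]
ft_force: [0.2, 0.1, -3.4]
grip_width: 0.0158
grip_force: 45.0
```

{"op": "move_arm", "data": {"moves": "0 0 0.15 0 0 0 0.1; 0 0 0.3 0 0 0 0.1; 0 0 0.45 0 0 0 0.1; 0 0 0.6 0 0 0 0.1; 0 0 0.68 0 0 0 0.1; 0 0 0.68 0 0 0 0.1; 0 0 0.68 0 0 0 0.1"}}

```text
time: 32.6
position: [0.4713, 0.3257, 0.0621]
tool_rot: [0.942, 0.335, 0.0, 0.0]
ft_force: [-0.4, 0.2, -2.9]
grip_width: 0.0159
grip_force: 45.0
```

Run:
```python
from plan import *
c=cam('wrist','w10')
cv2.imwrite('pics/w10.png',c['image'][20:290,90:420,::-1])
legs([(471.1,324.2,60,-50.8)])
```

```text
from [471.6 326.   62.5] -50.8
(np.float64(471.1), np.float64(324.2), np.float64(60.0), np.float64(-50.8)) h -50.8 q6 85 shift [-0.015  0.011  0.025] turn [ 0.    -0.001 -0.   ]
```

View pics/w10.png

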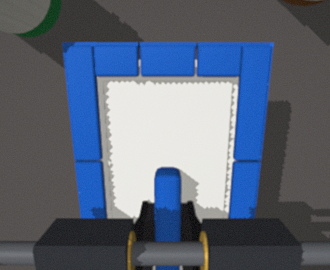

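The lid covers the tub evenly and nothing of the tub shows around it. Lowering the last part gently, watching force.

{"op": "move_arm", "data": {"moves": "-0.01 0.01 0.05 0 0 0 0.1; -0.01 0.01 0.1 0 0 0 0.1; -0.01 0.01 0.14 0 0 0 0.1; -0.01 0.01 0.14 0 0 0 0.1"}}

```text
time: 33.05
position: [0.4701, 0.3242, 0.0471]
tool_rot: [0.942, 0.335, -0.001, 0.0]
ft_force: [0.1, 0.1, -3.3]
grip_width: 0.0156
grip_force: 45.0
```

{"op": "move_arm", "data": {"moves": "0 0 0.03 0 0 0 0.1; 0 0 0.06 0 0 0 0.1; 0 0 0.06 0 0 0 0.1"}}

```text
time: 33.35
position: [0.4704, 0.3243, 0.0414]
tool_rot: [0.942, 0.335, -0.0, 0.0]
ft_force: [0.2, -0.4, -3.4]
grip_width: 0.0159
grip_force: 45.0
```

{"op": "move_arm", "data": {"moves": "0 0 0.03 0 0 0 0.1; 0 0 0.05 0 0 0 0.1; 0 0 0.05 0 0 0 0.1"}}

```text
time: 33.65
position: [0.4708, 0.3245, 0.0369]
tool_rot: [0.942, 0.335, 0.0, -0.0]
ft_force: [0.6, 0.0, -2.5]
grip_width: 0.0155
grip_force: 45.0
```

{"op": "move_arm", "data": {"moves": "0 0 0.01 0 0 0 0.1; 0 0 0.01 0 0 0 0.1; 0 0 0.01 0 0 0 0.1"}}

```text
time: 33.95
position: [0.4708, 0.3245, 0.0368]
tool_rot: [0.942, 0.335, 0.0, 0.0]
ft_force: [-2.3, -1.0, 5.4]
grip_width: 0.0156
grip_force: 45.0
```

{"op": "move_arm", "data": {"moves": "0 0 0.01 0 0 0 0.1; 0 0 0.01 0 0 0 0.1; 0 0 0.01 0 0 0 0.1"}}

```text
time: 34.25
position: [0.4709, 0.3245, 0.0368]
tool_rot: [0.942, 0.335, 0.0, 0.0]
ft_force: [-2.9, -1.6, 11.3]
grip_width: 0.0157
grip_force: 45.0
```

The lid is seated at z = 36.8, exactly the computed height. Release and start pressing the rim.

{"op": "move_arm", "data": {"moves": "0 0 -0.02 0 0 0 0.1; 0 0 -0.02 0 0 0 0.45; 0 0 -0.02 0 0 0 0.45; 0 0 -0.02 0 0 0 0.45; 0 0 -0.02 0 0 0 0.45; 0 0 -0.1 0 0 0 0.45; 0 0 -0.3 0 0 0 0.45; 0 0 -0.6 0 0 0 0.45; 0 0 -0.6 0 0 0 0.2; 0 0 -0.6 0 0 0 0; 0 0 -0.6 0 0 0 0; 0 0 -0.6 0 0 0 0"}}

```text
time: 35.45
position: [0.4698, 0.3241, 0.0939]
tool_rot: [0.942, 0.335, -0.001, 0.0]
ft_force: [-0.1, -0.9, -0.1]
grip_width: 0.0146
grip_force: 0.0
```

```bash
cat >> meas.py <<'E'
def lidpose(save=None,z=.0705):
    c=cam('wrist',save); h=cv2.cvtColor(c['image'],cv2.COLOR_RGB2HSV)
    for b in blobs(mask(h,(105,150,60),(125,255,255)),60)[:3]: print('w blue',b.min(0),b.max(0),*rect(c,b,z))
    c=cam('top'); h=cv2.cvtColor(c['image'],cv2.COLOR_RGB2HSV)
    for b in blobs(mask(h,(105,150,80),(125,255,255),(110,150,240,270)),20)[:4]: print('top blue',b.min(0),b.max(0),*rect(c,b,z))
E
python3 - <<'E'
from plan import *
from meas import *
lidpose('w11')
C=np.array([472,324.6]);u=np.array([.775,.632]);v=np.array([-.632,.775])
P={2:(0,48),3:(-95,48),4:(-96,0),5:(-95,-48),6:(0,-48),7:(95,-48)}
t=[]
for k,(a,b) in P.items():
    q=C+a*u+b*v; t+= [(*q,60,-50.8)]
    print(k,q.round(1))
legs(t)
E
```

```text
w blue [182  72] [334 238] [500.5 347.5] [112.5 134.7] 39.2
w blue [249 167] [266 247] [469.3 322.6] [14.7 72.8] 39.8
w blue [232 291] [282 307] [397.4 264.3] [18.6 48.3] 129.2
top blue [153 213] [193 256] [425.4 286. ] [ 95.8 114.3] 129.6
top blue [142 186] [159 199] [557.6 358.1] [32.6 57. ] 129.0
2 [441.7 361.8]
3 [368.  301.8]
4 [397.6 263.9]
5 [428.7 227.4]
6 [502.3 287.4]
7 [576.  347.4]
from [470.1 324.2  93.9] -50.8
(np.float64(441.7), np.float64(361.8), np.float64(60.0), np.float64(-50.8)) h -50.8 q6 90 shift [ 0.018 -0.471  0.339] turn [-0.     0.001 -0.   ] 
(np.float64(368.0), np.float64(301.8), np.float64(60.0), np.float64(-50.8)) h -50.8 q6 90 shift [-0.95 -0.    0.  ] turn [0. 0. 0.] 
(np.float64(397.6), np.float64(263.9), np.float64(60.0), np.float64(-50.8)) h -50.8 q6 84 shift [-0.01  0.48  0.  ] turn [0. 0. 0.] 
(np.float64(428.7), np.float64(227.4), np.float64(60.0), np.float64(-50.8)) h -50.8 q6 79 shift [0.01 0.48 0.  ] turn [0. 0. 0.] 
(np.float64(502.3), np.float64(287.4), np.float64(60.0), np.float64(-50.8)) h -50.8 q6 81 shift [0.95 0.   0.  ] turn [0. 0. 0.] 
(np.float64(576.0), np.float64(347.4), np.float64(60.0), np.float64(-50.8)) h -50.8 q6 82 shift [0.95 0.   0.  ] turn [0. 0. 0.]
```

{"op": "move_arm", "data": {"moves": "0.01 -0.24 0.1 0 0 0 0; 0.02 -0.47 0.25 0 0 0 0; 0.02 -0.47 0.34 0 0 0 0; 0.02 -0.47 0.34 0 0 0 0; 0.02 -0.47 0.34 0 0 0 0"}}

```text
time: 36.05
position: [0.443, 0.3617, 0.0606]
tool_rot: [0.942, 0.335, -0.0, 0.0]
ft_force: [0.3, -0.7, -0.1]
grip_width: 0.0006
grip_force: 0.0
```

{"op": "move_arm", "data": {"moves": "0 0 0.08 0 0 0 0; 0 0 0.14 0 0 0 0; 0 0 0.18 0 0 0 0; 0 0 0.22 0 0 0 0; 0 0 0.24 0 0 0 0; 0 0 0.24 0 0 0 0"}}

```text
time: 36.65
position: [0.443, 0.3618, 0.0379]
tool_rot: [0.942, 0.335, 0.0, 0.0]
ft_force: [-0.7, -1.6, 8.2]
grip_width: 0.0003
grip_force: 3.9
```

{"op": "move_arm", "data": {"moves": "0 0 0.02 0 0 0 0; 0 0 0.03 0 0 0 0; 0 0 0.03 0 0 0 0"}}

```text
time: 36.95
position: [0.443, 0.3621, 0.0373]
tool_rot: [0.942, 0.335, 0.001, 0.0]
ft_force: [-5.0, -3.7, 24.0]
grip_width: 0.0006
grip_force: 11.7
```

{"op": "move_arm", "data": {"moves": "0 0 -0.2 0 0 0 0; 0 0 -0.27 0 0 0 0; -0.4 0 -0.27 0 0 0 0; -0.8 0 -0.27 0 0 0 0; -0.95 0 -0.27 0 0 0 0; -0.95 0 -0.27 0 0 0 0; -0.95 0 -0.27 0 0 0 0"}}

```text
time: 37.65
position: [0.3704, 0.3028, 0.0609]
tool_rot: [0.942, 0.335, 0.001, -0.0]
ft_force: [0.3, 0.3, -0.7]
grip_width: 0.0008
grip_force: 0.0
```

{"op": "move_arm", "data": {"moves": "0 0 0.08 0 0 0 0; 0 0 0.14 0 0 0 0; 0 0 0.18 0 0 0 0; 0 0 0.22 0 0 0 0; 0 0 0.26 0 0 0 0; 0 0 0.27 0 0 0 0; 0 0 0.27 0 0 0 0"}}

```text
time: 38.35
position: [0.3697, 0.3028, 0.0363]
tool_rot: [0.942, 0.336, 0.001, -0.0]
ft_force: [-4.4, -3.0, 29.7]
grip_width: 0.0004
grip_force: 14.6
```

{"op": "move_arm", "data": {"moves": "0 0 -0.2 0 0 0 0; 0 0 -0.27 0 0 0 0; 0 0.24 -0.27 0 0 0 0; -0.01 0.48 -0.27 0 0 0 0; -0.01 0.48 -0.27 0 0 0 0; -0.01 0.48 -0.27 0 0 0 0"}}

```text
time: 38.95
position: [0.3983, 0.2641, 0.0602]
tool_rot: [0.942, 0.335, -0.001, -0.0]
ft_force: [-0.6, -0.5, -0.1]
grip_width: 0.0004
grip_force: 0.0
```

{"op": "move_arm", "data": {"moves": "0 0 0.08 0 0 0 0; 0 0 0.14 0 0 0 0; 0 0 0.18 0 0 0 0; 0 0 0.22 0 0 0 0; 0 0 0.26 0 0 0 0; 0 0 0.27 0 0 0 0; 0 0 0.27 0 0 0 0"}}

```text
time: 39.65
position: [0.3973, 0.2644, 0.0365]
tool_rot: [0.942, 0.336, -0.0, 0.0]
ft_force: [-5.9, -3.3, 32.0]
grip_width: 0.0002
grip_force: 16.2
```

{"op": "move_arm", "data": {"moves": "0 0 -0.2 0 0 0 0; 0 0 -0.27 0 0 0 0; 0 0.24 -0.27 0 0 0 0; 0.01 0.48 -0.27 0 0 0 0; 0.01 0.48 -0.27 0 0 0 0; 0.01 0.48 -0.27 0 0 0 0"}}

```text
time: 40.25
position: [0.429, 0.2276, 0.0602]
tool_rot: [0.942, 0.335, -0.001, -0.0]
ft_force: [0.5, -0.8, -0.5]
grip_width: 0.0003
grip_force: 0.0
```

{"op": "move_arm", "data": {"moves": "0 0 0.08 0 0 0 0; 0 0 0.14 0 0 0 0; 0 0 0.18 0 0 0 0; 0 0 0.22 0 0 0 0; 0 0 0.26 0 0 0 0; 0 0 0.27 0 0 0 0; 0 0 0.27 0 0 0 0"}}

```text
time: 40.95
position: [0.4285, 0.2277, 0.0363]
tool_rot: [0.942, 0.336, -0.0, 0.0]
ft_force: [-5.2, -2.6, 29.6]
grip_width: 0.0007
grip_force: 14.6
```

{"op": "move_arm", "data": {"moves": "0 0 -0.2 0 0 0 0; 0 0 -0.27 0 0 0 0; 0.4 0 -0.27 0 0 0 0; 0.8 0 -0.27 0 0 0 0; 0.95 0 -0.27 0 0 0 0; 0.95 0 -0.27 0 0 0 0; 0.95 0 -0.27 0 0 0 0"}}

```text
time: 41.65
position: [0.5014, 0.2873, 0.0597]
tool_rot: [0.942, 0.336, -0.002, 0.0]
ft_force: [-0.6, -0.3, 0.4]
grip_width: 0.0004
grip_force: 0.0
```

{"op": "move_arm", "data": {"moves": "0 0 0.08 0 0 0 0; 0 0 0.14 0 0 0 0; 0 0 0.18 0 0 0 0; 0 0 0.22 0 0 0 0; 0 0 0.26 0 0 0 0; 0 0 0.27 0 0 0 0; 0 0 0.27 0 0 0 0"}}

```text
time: 42.35
position: [0.5021, 0.2868, 0.0372]
tool_rot: [0.942, 0.336, -0.001, 0.0]
ft_force: [-6.3, -3.8, 24.0]
grip_width: 0.0003
grip_force: 12.5
```

{"op": "move_arm", "data": {"moves": "0 0 -0.2 0 0 0 0; 0 0 -0.27 0 0 0 0; 0.4 0 -0.27 0 0 0 0; 0.8 0 -0.27 0 0 0 0; 0.95 0 -0.27 0 0 0 0; 0.95 0 -0.27 0 0 0 0; 0.95 0 -0.27 0 0 0 0"}}

```text
time: 43.05
position: [0.5753, 0.347, 0.0596]
tool_rot: [0.942, 0.335, -0.002, 0.0]
ft_force: [-0.8, -0.0, -0.2]
grip_width: 0.0003
grip_force: 0.0
```

{"op": "move_arm", "data": {"moves": "0 0 0.08 0 0 0 0; 0 0 0.14 0 0 0 0; 0 0 0.18 0 0 0 0; 0 0 0.22 0 0 0 0; 0 0 0.26 0 0 0 0; 0 0 0.27 0 0 0 0; 0 0 0.27 0 0 0 0"}}

```text
time: 43.75
position: [0.5756, 0.347, 0.037]
tool_rot: [0.942, 0.336, -0.001, 0.0]
ft_force: [-5.2, -3.6, 17.7]
grip_width: 0.0007
grip_force: 8.8
```

{"op": "move_arm", "data": {"moves": "0 0 -0.2 0 0 0 0; 0 0 -0.27 0 0 0 0; 0 -0.24 -0.27 0 0 -0.08 0; 0.01 -0.48 -0.27 0 0 -0.087 0; 0.01 -0.48 -0.27 0 0 -0.087 0; 0.01 -0.48 -0.27 0 0 -0.087 0"}}

```text
time: 44.35
position: [0.5468, 0.3856, 0.0603]
tool_rot: [0.917, 0.399, -0.0, 0.0]
ft_force: [0.7, 0.3, 0.4]
grip_width: 0.0001
grip_force: 0.0
```

{"op": "move_arm", "data": {"moves": "0 0 0.08 0 0 0 0; 0 0 0.14 0 0 0 0; 0 0 0.18 0 0 0 0; 0 0 0.22 0 0 0 0; 0 0 0.26 0 0 0 0; 0 0 0.27 0 0 0 0; 0 0 0.27 0 0 0 0"}}

```text
time: 45.05
position: [0.5477, 0.3848, 0.0372]
tool_rot: [0.917, 0.399, -0.0, 0.0]
ft_force: [-4.1, -3.6, 19.2]
grip_width: 0.0006
grip_force: 9.3
```

Run:
```python
from plan import *
C=np.array([472,324.6]);u=np.array([.775,.632]);v=np.array([-.632,.775])
q8=C+96*u;q=C+95*u+48*v
legs([(*q8,60,-43),(*q,60,-20)])
```

```text
from [547.7 384.8  37.2] -43.0
(np.float64(546.4), np.float64(385.3), np.float64(60.0), np.float64(-43.0)) h -43 q6 78 shift [-0.006 -0.013 -0.228] turn [0.001 0.    0.   ] 
(np.float64(515.3), np.float64(421.8), np.float64(60.0), np.float64(-20.0)) h -20 q6 59 shift [ 0.055 -0.477  0.   ] turn [ 0.     0.    -0.256]
```

{"op": "move_arm", "data": {"moves": "0 0 0.01 0 0 0 0; 0 0 0.02 0 0 0 0; 0 0 0.02 0 0 0 0"}}

```text
time: 45.35
position: [0.5478, 0.3849, 0.0369]
tool_rot: [0.917, 0.399, 0.0, 0.0]
ft_force: [-7.2, -5.1, 25.1]
grip_width: 0.0003
grip_force: 12.9
```

{"op": "move_arm", "data": {"moves": "0 0 -0.2 0 0 0 0; 0 0 -0.29 0 0 0 0; 0.03 -0.24 -0.29 0 0 -0.09 0; 0.055 -0.48 -0.29 0 0 -0.18 0; 0.055 -0.48 -0.29 0 0 -0.255 0; 0.055 -0.48 -0.29 0 0 -0.255 0; 0.055 -0.48 -0.29 0 0 -0.255 0"}}

```text
time: 46.05
position: [0.516, 0.422, 0.0601]
tool_rot: [0.82, 0.572, -0.0, 0.0]
ft_force: [-0.1, 0.1, 0.2]
grip_width: 0.0001
grip_force: 0.0
```

{"op": "move_arm", "data": {"moves": "0 0 0.08 0 0 0 0; 0 0 0.14 0 0 0 0; 0 0 0.18 0 0 0 0; 0 0 0.22 0 0 0 0; 0 0 0.27 0 0 0 0; 0 0 0.29 0 0 0 0; 0 0 0.29 0 0 0 0"}}

```text
time: 46.75
position: [0.5163, 0.422, 0.0365]
tool_rot: [0.819, 0.573, 0.0, 0.0]
ft_force: [-5.6, -4.2, 24.8]
grip_width: 0.0005
grip_force: 12.1
```

{"op": "move_arm", "data": {"moves": "0 0 -0.3 0 0 0 0; 0 0 -0.8 0 0 0 0; 0 0 -0.8 0 0 0 0"}}

```text
time: 47.05
position: [0.5207, 0.425, 0.1188]
tool_rot: [0.819, 0.573, 0.007, 0.001]
ft_force: [-0.0, -0.3, -0.0]
grip_width: 0.0004
grip_force: 0.0
```

Run:
```python
from plan import *
from meas import *
lidpose('w12',.0645)
legs([])
```

```text
w blue [219 187] [339 238] [536.2 400.3] [ 53.4 120.9] 159.6
w blue [247 293] [258 310] [473.2 314.7] [ 9.5 24.2] 37.9
top blue [130 187] [193 256] [471.2 322.8] [114.9 211.9] 39.4
from [516.9 422.7 113.3] -20.1
```

All eight sections stopped dead under 18 to 32 N at home height, and the lid still lies square at 39.4°. Next the spoon.

Run:
```python
from plan import *
A=np.array([516.9,422.7,115]);B=np.array([490,-138,85.])
n=7
legs([(*(A+(B-A)*k/n),-20.1-103.7*k/n) for k in range(1,n+1)],(516.9,422.7,115,-20.1))
```

```text
from [516.9 422.7 115. ] -20.1
(np.float64(513.1), np.float64(342.6), np.float64(110.7), np.float64(-34.9)) h -34.9 q6 69 shift [-0.765  0.239  0.043] turn [0.    0.    0.165] 
(np.float64(509.2), np.float64(262.5), np.float64(106.4), np.float64(-49.7)) h -49.7 q6 77 shift [-0.679  0.427  0.043] turn [0.    0.    0.165] 
(np.float64(505.4), np.float64(182.4), np.float64(102.1), np.float64(-64.5)) h -64.5 q6 84 shift [-0.547  0.586  0.043] turn [0.    0.    0.165] 
(np.float64(501.5), np.float64(102.3), np.float64(97.9), np.float64(-79.4)) h -79.4 q6 91 shift [-0.379  0.707  0.043] turn [0.    0.    0.165] 
(np.float64(497.7), np.float64(22.2), np.float64(93.6), np.float64(-94.2)) h -94.2 q6 97 shift [-0.186  0.78   0.043] turn [0.    0.    0.165] 
(np.float64(493.8), np.float64(-57.9), np.float64(89.3), np.float64(-109.0)) h -109.0 q6 102 shift [0.02  0.802 0.043] turn [0.    0.    0.165] 
(np.float64(490.0), np.float64(-138.0), np.float64(85.0), np.float64(-123.8)) h -123.8 q6 108 shift [0.224 0.77  0.043] turn [0.    0.    0.165]
```

{"op": "move_arm", "data": {"moves": "-0.38 0.12 0 0 0 0.08 0; -0.765 0.24 0 0 0 0.165 0; -0.765 0.24 0 0 0 0.165 0"}}

```text
time: 47.45
position: [0.5096, 0.3372, 0.1094]
tool_rot: [0.888, 0.46, -0.004, 0.0]
ft_force: [0.3, -0.3, 0.5]
grip_width: 0.0006
grip_force: 0.0
```

{"op": "move_arm", "data": {"moves": "-0.34 0.21 0 0 0 0.08 0; -0.68 0.43 0 0 0 0.165 0; -0.68 0.43 0 0 0 0.165 0"}}

```text
time: 47.75
position: [0.5069, 0.2581, 0.11]
tool_rot: [0.94, 0.342, -0.003, 0.0]
ft_force: [0.1, -0.0, -0.7]
grip_width: 0.0004
grip_force: 0.0
```

{"op": "move_arm", "data": {"moves": "-0.27 0.29 0 0 0 0.08 0; -0.55 0.59 0 0 0 0.165 0; -0.55 0.59 0 0 0 0.165 0"}}

```text
time: 48.05
position: [0.504, 0.1785, 0.1106]
tool_rot: [0.976, 0.218, -0.002, 0.0]
ft_force: [0.3, 0.5, 0.2]
grip_width: 0.0006
grip_force: 0.0
```

{"op": "move_arm", "data": {"moves": "-0.19 0.35 0 0 0 0.08 0; -0.38 0.71 0.07 0 0 0.165 0; -0.38 0.71 0.07 0 0 0.165 0"}}

```text
time: 48.35
position: [0.5007, 0.0986, 0.1035]
tool_rot: [0.996, 0.09, -0.001, 0.0]
ft_force: [-0.5, 0.3, -0.3]
grip_width: 0.0004
grip_force: 0.0
```

{"op": "move_arm", "data": {"moves": "-0.09 0.39 0 0 0 0.08 0; -0.19 0.78 0.07 0 0 0.165 0; -0.19 0.78 0.07 0 0 0.165 0"}}

```text
time: 48.65
position: [0.4972, 0.0188, 0.0968]
tool_rot: [0.999, -0.039, -0.0, 0.0]
ft_force: [0.3, 0.6, 0.7]
grip_width: 0.0003
grip_force: 0.0
```

{"op": "move_arm", "data": {"moves": "0.01 0.4 0 0 0 0.08 0; 0.02 0.8 0.07 0 0 0.165 0.3; 0.02 0.8 0.07 0 0 0.165 0.5"}}

```text
time: 48.95
position: [0.4942, -0.0612, 0.0901]
tool_rot: [0.986, -0.167, 0.001, 0.0]
ft_force: [0.5, 0.1, -0.4]
grip_width: 0.0099
grip_force: 0.0
```

{"op": "move_arm", "data": {"moves": "0.11 0.39 0 0 0 0.08 0.5; 0.22 0.77 0.07 0 0 0.165 0.5; 0.22 0.77 0.07 0 0 0.165 0.5; 0.22 0.77 0.07 0 0 0.165 0.5; 0.22 0.77 0.07 0 0 0.165 0.5"}}

```text
time: 49.45
position: [0.4881, -0.1368, 0.0836]
tool_rot: [0.957, -0.29, -0.001, -0.0]
ft_force: [-0.7, 0.3, -0.3]
grip_width: 0.0417
grip_force: 0.0
```

```bash
cat >> meas.py <<'E'
def tools():
    for n in('wrist','top'):
        c=cam(n,'tl_'+n); h=cv2.cvtColor(c['image'],cv2.COLOR_RGB2HSV)
        for b in blobs(mask(h,(5,120,60),(17,255,255)),40)[:4]:
            r=rect(c,b,.010)
            if 15<r[1][0]<27 and r[1][1]<95: print(n,'spoonH',*r,b.min(0),b.max(0))
        for b in blobs(mask(h,(0,150,80),(4,255,255)),40)[:4]:
            r=rect(c,b,.010)
            if 15<r[1][0]<27 and r[1][1]<95: print(n,'brushH',*r,b.min(0),b.max(0))
E
python3 - <<'E'
from plan import *
from meas import *
tools(); legs([(499,-142.5,60,-123.8)])
E
```

```text
wrist spoonH [ 479.2 -129.3] [18.7 87.2] 146.7 [246 160] [264 239]
wrist brushH [ 428.1 -196.8] [20.  74.9] 145.9 [325 171] [348 238]
from [ 488.2 -137.1   83.8] -123.8
(np.float64(499.0), np.float64(-142.5), np.float64(60.0), np.float64(-123.8)) h -123.8 q6 108 shift [ 0.12  -0.015  0.238] turn [-0.     0.001  0.   ]
```

{"op": "move_arm", "data": {"moves": "0.12 -0.01 0.3 0 0 0 0.5; 0.12 -0.01 0.6 0 0 0 0.5; 0.12 -0.01 0.85 0 0 0 0.5; 0.12 -0.01 0.85 0 0 0 0.5; 0.12 -0.01 0.85 0 0 0 0.5"}}

```text
time: 50.05
position: [0.4987, -0.144, -0.0011]
tool_rot: [0.957, -0.291, -0.0, -0.0]
ft_force: [1.3, 0.4, 0.8]
grip_width: 0.0436
grip_force: 0.0
```

Run:
```python
from plan import *
legs([(498.6,-142,-23.5,-123.6)])
```

```text
from [ 498.7 -144.    -1.1] -123.9
(np.float64(498.6), np.float64(-142.0), np.float64(-23.5), np.float64(-123.6)) h -123.6 q6 108 shift [-0.012 -0.016  0.224] turn [-0.     0.001 -0.003]
```

{"op": "move_arm", "data": {"moves": "-0.01 -0.015 0.1 0 0 -0.003 0.5; -0.01 -0.015 0.18 0 0 -0.003 0.5; -0.01 -0.015 0.225 0 0 -0.003 0.5; -0.01 -0.015 0.225 0 0 -0.003 0.5; -0.01 -0.015 0.225 0 0 -0.003 0.1; -0.01 -0.015 0.225 0 0 -0.003 0.1; -0.01 -0.015 0.225 0 0 -0.003 0.1; -0.01 -0.015 0.225 0 0 -0.003 0.1; -0.01 -0.015 0.225 0 0 -0.003 0.1; -0.01 -0.015 0.225 0 0 -0.003 0.1", "squeeze": 35}}

```text
time: 51.05
position: [0.4989, -0.1433, -0.0234]
tool_rot: [0.957, -0.29, 0.0, 0.0]
ft_force: [-0.3, -0.2, 2.1]
grip_width: 0.0179
grip_force: 35.0
```

{"op": "move_arm", "data": {"moves": "0 0 -0.05 0 0 0 0.1; 0 0 -0.25 0 0 0 0.1; 0 0 -0.5 0 0 0 0.1; 0 0 -0.75 0 0 0 0.1; 0 0 -0.98 0 0 0 0.1; 0 0 -0.98 0 0 0 0.1"}}

```text
time: 51.65
position: [0.5007, -0.1442, 0.0771]
tool_rot: [0.957, -0.29, 0.003, 0.001]
ft_force: [0.6, 0.6, -0.1]
grip_width: 0.0178
grip_force: 35.0
```

Run:
```python
from plan import *
from meas import *
o=robot.get_obs();print(o['grip_width'],o['grip_force'],o['ft_force'])
legs([(490,-200,110,-112),(485,-270,120,-95),(485,-335,120,-77.6),(497,-426,120,-77.6)])
c=cam('top','t13'); h=cv2.cvtColor(c['image'],cv2.COLOR_RGB2HSV)
cv2.imwrite('pics/t13c.png',cv2.resize(c['image'][140:270,320:490,::-1],None,fx=4.6,fy=4.6,interpolation=cv2.INTER_CUBIC))
```

```text
0.01776247232773313 34.99874174594879 [ 0.59922118  0.62668939 -0.08870866]
from [ 500.7 -144.2   77.1] -123.7
(np.int64(490), np.int64(-200), np.int64(110), np.int64(-112)) h -112 q6 90 shift [ 0.223  0.524 -0.328] turn [ 0.    -0.004 -0.13 ] 
(np.int64(485), np.int64(-270), np.int64(120), np.int64(-95)) h -95 q6 66 shift [ 0.216  0.668 -0.1  ] turn [ 0.     0.    -0.189] 
(np.float64(485.0), np.float64(-335.0), np.float64(120.0), np.float64(-77.6)) h -77.6 q6 43 shift [0.057 0.648 0.   ] turn [ 0.     0.    -0.193] 
(np.float64(497.0), np.float64(-426.0), np.float64(120.0), np.float64(-77.6)) h -77.6 q6 37 shift [-0.078  0.915  0.   ] turn [0. 0. 0.]
```

View pics/t13c.png

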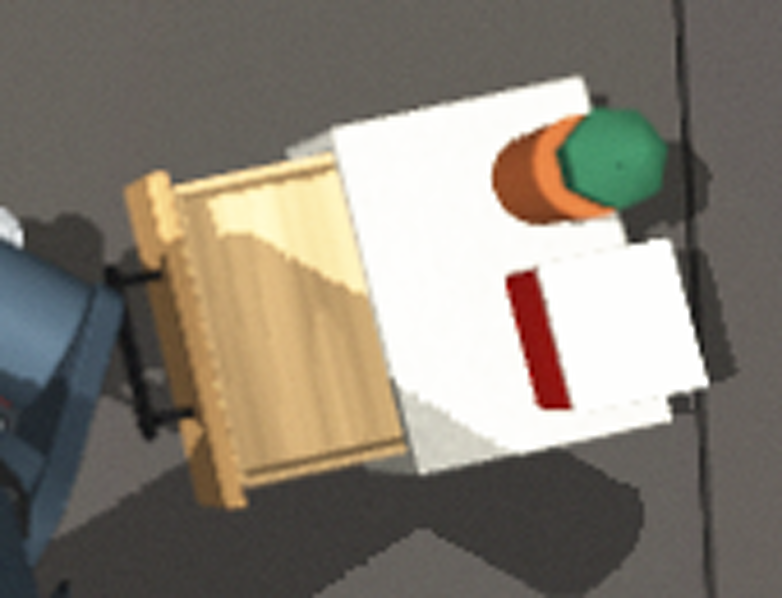

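The crop shows the drawer: front panel inner top edge from about (170,175) to (243,500), chest front edge from (332,130) to (420,472), handle bar from (113,272) to (150,432), pot and box well back from the edge.

Run:
```python
from plan import *
c=cam('top')
f=lambda *p:[[320+x/4.6,140+y/4.6] for x,y in p]
g=lambda z,*p:(onz(c,f(*p),z)*1000)
pin=g(.085,(170,175),(243,500)); ch=g(.1,(332,130),(420,472)); ha=g(.062,(113,272),(150,432)); sw=g(.078,(178,190),(247,487),(332,160),(403,447))
box=g(.1,(507,275),(545,408),(495,180))
for n,a in(('panel in',pin),('chest',ch),('handle',ha)):
    d=a[0]-a[1];print(n,a.round().tolist(),a.mean(0).round(1),np.linalg.norm(d).round(),np.degrees(np.arctan2(d[1],d[0])).round(1))
print('sidewalls',sw.round().tolist()); 
th=np.radians(12.4);X=np.array([np.sin(th),-np.cos(th),0]);Y=np.array([np.cos(th),np.sin(th),0])
O=ch.mean(0)
for n,a in(('pin',pin),('handle',ha),('sw',sw),('box',box)): print(n,((a-O)@X).round(1),((a-O)@Y).round(1))
print('X',X,'Y',Y,'O',O)
```

```text
panel in [[616.0, -327.0, 85.0], [385.0, -374.0, 85.0]] [ 500.3 -350.6   85. ] 236.0 11.4
chest [[647.0, -440.0, 100.0], [405.0, -494.0, 100.0]] [ 526.3 -467.2  100. ] 248.0 12.6
handle [[548.0, -290.0, 62.0], [432.0, -315.0, 62.0]] [ 489.7 -302.5   62. ] 118.0 12.1
sidewalls [[606.0, -335.0, 78.0], [394.0, -379.0, 78.0], [629.0, -447.0, 78.0], [422.0, -492.0, 78.0]]
pin [-117.4 -121.4] [ 117.7 -118.3]
handle [-168.3 -169.1] [ 58.8 -59.6]
sw [-112.3 -114.4    2.6    1.6] [ 106.4 -110.8  104.4 -106.8]
box [ 95.9  98.2 104.9] [ -2.9 -99.3  64.6]
X [ 0.21473533 -0.97667228  0.        ] Y [0.97667228 0.21473533 0.        ] O [ 526.26944061 -467.16786577  100.        ]
```

{"op": "move_arm", "data": {"moves": "0.07 0.17 -0.15 0 0 -0.04 0.1; 0.15 0.35 -0.3 0 0 -0.08 0.1; 0.22 0.52 -0.36 0 0 -0.13 0.1; 0.22 0.52 -0.36 0 0 -0.13 0.1"}}

```text
time: 52.15
position: [0.4882, -0.2007, 0.1098]
tool_rot: [0.981, -0.192, 0.0, 0.0]
ft_force: [-0.7, -0.9, -1.2]
grip_width: 0.0179
grip_force: 35.0
```

{"op": "move_arm", "data": {"moves": "0.07 0.22 -0.03 0 0 -0.06 0.1; 0.14 0.44 -0.06 0 0 -0.12 0.1; 0.215 0.67 -0.1 0 0 -0.19 0.1; 0.215 0.67 -0.1 0 0 -0.19 0.1"}}

```text
time: 52.55
position: [0.4832, -0.2708, 0.1192]
tool_rot: [0.999, -0.044, 0.0, 0.0]
ft_force: [0.1, -0.9, -0.2]
grip_width: 0.0183
grip_force: 35.0
```

{"op": "move_arm", "data": {"moves": "0.02 0.22 0 0 0 -0.06 0.1; 0.04 0.44 0 0 0 -0.12 0.1; 0.06 0.65 0 0 0 -0.19 0.1; 0.06 0.65 0 0 0 -0.19 0.1"}}

```text
time: 52.95
position: [0.4835, -0.3349, 0.1189]
tool_rot: [0.995, 0.104, -0.0, -0.0]
ft_force: [-0.1, 0.0, -1.2]
grip_width: 0.018
grip_force: 35.0
```

{"op": "move_arm", "data": {"moves": "-0.02 0.24 0 0 0 0 0.1; -0.04 0.48 0 0 0 0 0.1; -0.06 0.72 0 0 0 0 0.1; -0.08 0.93 0 0 0 0 0.1; -0.08 0.93 0 0 0 0 0.1; -0.08 0.93 0 0 0 0 0.1"}}

```text
time: 53.55
position: [0.4947, -0.4239, 0.119]
tool_rot: [0.994, 0.105, -0.001, -0.002]
ft_force: [0.5, -0.3, 0.2]
grip_width: 0.0181
grip_force: 35.0
```

Run:
```python
from plan import *
from meas import *
o=robot.get_obs();print(o['grip_width'],o['grip_force'])
legs([(497.8,-430.5,60,-77.6),(497.8,-430.5,16,-77.6)])
c=cam('wrist','w14'); h=cv2.cvtColor(c['image'],cv2.COLOR_RGB2HSV)
for b in blobs(mask(h,(5,120,60),(17,255,255)),40)[:4]: print(*rect(c,b,.14),b.min(0),b.max(0))
```

```text
0.018135328778429525 34.99790668487549
from [ 494.7 -423.9  119. ] -77.9
(np.float64(497.8), np.float64(-430.5), np.float64(60.0), np.float64(-77.6)) h -77.6 q6 37 shift [0.017 0.073 0.59 ] turn [-0.003  0.001 -0.003] 
(np.float64(497.8), np.float64(-430.5), np.float64(16.0), np.float64(-77.6)) h -77.6 q6 37 shift [0.   0.   0.44] turn [0. 0. 0.] 
[ 599.  -543.9] [33.4 59.8] 27.7 [456  59] [511 157]
[ 491.1 -425.7] [20.  38.5] 12.2 [243 211] [271 261]
[ 440.3 -437. ] [20.7 22.9] 12.3 [244 286] [271 311]
[ 589.5 -342.3] [ 9.5 21.6] 22.2 [141  36] [163  76]
```

{"op": "move_arm", "data": {"moves": "0.01 0.07 0.15 0 0 0 0.1; 0.015 0.07 0.3 0 0 0 0.1; 0.015 0.07 0.45 0 0 0 0.1; 0.015 0.07 0.59 0 0 0 0.1; 0.015 0.07 0.59 0 0 0 0.1; 0.015 0.07 0.59 0 0 0 0.1"}}

```text
time: 54.2
position: [0.4979, -0.4329, 0.0604]
tool_rot: [0.994, 0.106, -0.0, -0.001]
ft_force: [0.9, -0.5, -0.5]
grip_width: 0.0181
grip_force: 35.0
```

{"op": "move_arm", "data": {"moves": "0 0 0.15 0 0 0 0.1; 0 0 0.3 0 0 0 0.1; 0 0 0.42 0 0 0 0.1; 0 0 0.44 0 0 0 0.1; 0 0 0.44 0 0 0 0.1"}}

```text
time: 54.7
position: [0.4978, -0.4328, 0.0163]
tool_rot: [0.994, 0.106, -0.0, -0.001]
ft_force: [0.7, 0.8, -0.1]
grip_width: 0.0186
grip_force: 35.0
```

Run:
```python
from plan import *
o=robot.get_obs();print(o['grip_width'],o['grip_force'],o['ft_force'].round(1));legs([])
```

```text
0.018571642115475146 34.997806549072266 [ 0.7  0.8 -0.1]
from [ 497.8 -432.8   16.3] -77.8
```

{"op": "move_arm", "data": {"moves": "0 0 0.05 0 0 0 0.1; 0 0 0.05 0 0 0 0.1; 0 0 0.05 0 0 0 0.34; 0 0 0.05 0 0 0 0.34; 0 0 0.05 0 0 0 0.34; 0 0 0.05 0 0 0 0.34; 0 0 -0.2 0 0 0 0.34; 0 0 -0.5 0 0 0 0.34; 0 0 -0.9 0 0 0 0.34; 0 0 -1 0 0 0 0.5; 0 0 -1 0 0 0 0.5"}}

```text
time: 55.8
position: [0.4993, -0.4345, 0.1199]
tool_rot: [0.994, 0.106, 0.001, 0.002]
ft_force: [-0.2, 0.1, -0.4]
grip_width: 0.0383
grip_force: 0.0
```

Run:
```python
from plan import *
from meas import *
c=cam('wrist','w15'); h=cv2.cvtColor(c['image'],cv2.COLOR_RGB2HSV)
for b in blobs(mask(h,(5,130,60),(17,255,255)),40)[:5]: print(*rect(c,b,.032),b.min(0),b.max(0))
legs([(490,-335,120,-45),(470,-265,120,0),(445,-215,110,40),(437,-202,80,56)])
```

```text
[ 611.6 -639.6] [ 73.4 109.8] 27.8 [439  59] [511 165]
[ 474.7 -440.3] [18.1 86.3] 11.6 [248 170] [264 243]
from [ 498.3 -433.3  117.8] -77.8
(np.int64(490), np.int64(-335), np.int64(120), np.int64(-45)) h -45 q6 11 shift [ 0.127 -0.979 -0.022] turn [ 0.001 -0.    -0.365] 
(np.int64(470), np.int64(-265), np.int64(120), np.int64(0)) h 0 q6 -29 shift [ 0.354 -0.636  0.   ] turn [ 0.   0.  -0.5] 
(np.int64(445), np.int64(-215), np.int64(110), np.int64(40)) h 40 q6 -66 shift [ 0.5  -0.25  0.1 ] turn [ 0.     0.    -0.444] 
(np.int64(437), np.int64(-202), np.int64(80), np.int64(56)) h 56 q6 -81 shift [0.151 0.022 0.3  ] turn [ 0.     0.    -0.178]
```

{"op": "move_arm", "data": {"moves": "0.06 -0.49 -0.02 0 0 -0.09 0.5; 0.13 -0.98 -0.02 0 0 -0.18 0.5; 0.13 -0.98 -0.02 0 0 -0.27 0.5; 0.13 -0.98 -0.02 0 0 -0.365 0.5; 0.13 -0.98 -0.02 0 0 -0.365 0.5"}}

```text
time: 56.35
position: [0.4891, -0.3331, 0.1173]
tool_rot: [0.924, 0.383, -0.001, -0.002]
ft_force: [-0.1, 0.2, 0.2]
grip_width: 0.0436
grip_force: 0.0
```

{"op": "move_arm", "data": {"moves": "0.1 -0.2 0 0 0 -0.09 0.5; 0.2 -0.4 0 0 0 -0.18 0.5; 0.35 -0.635 0 0 0 -0.27 0.5; 0.35 -0.635 0 0 0 -0.36 0.5; 0.35 -0.635 0 0 0 -0.45 0.5; 0.35 -0.635 0 0 0 -0.5 0.5; 0.35 -0.635 0 0 0 -0.5 0.5"}}

```text
time: 57.05
position: [0.4693, -0.2648, 0.1182]
tool_rot: [0.708, 0.706, -0.0, -0.001]
ft_force: [0.2, -0.2, -0.7]
grip_width: 0.0439
grip_force: 0.0
```

{"op": "move_arm", "data": {"moves": "0.1 -0.05 0 0 0 -0.09 0.5; 0.2 -0.1 0 0 0 -0.18 0.5; 0.35 -0.18 0.05 0 0 -0.27 0.5; 0.5 -0.25 0.1 0 0 -0.36 0.5; 0.5 -0.25 0.1 0 0 -0.445 0.5; 0.5 -0.25 0.1 0 0 -0.445 0.5"}}

```text
time: 57.65
position: [0.4443, -0.2146, 0.1086]
tool_rot: [0.424, 0.906, 0.0, -0.001]
ft_force: [0.0, -0.9, 0.0]
grip_width: 0.0433
grip_force: 0.0
```

{"op": "move_arm", "data": {"moves": "0.08 0.01 0.1 0 0 -0.09 0.5; 0.15 0.02 0.3 0 0 -0.18 0.5; 0.15 0.02 0.3 0 0 -0.18 0.5; 0.15 0.02 0.3 0 0 -0.18 0.5; 0.15 0.02 0.3 0 0 -0.18 0.5"}}

```text
time: 58.15
position: [0.4378, -0.2033, 0.0799]
tool_rot: [0.292, 0.956, -0.0, 0.001]
ft_force: [-0.4, 0.7, 0.6]
grip_width: 0.0434
grip_force: 0.0
```

Run:
```python
from plan import *
from meas import *
tools(); legs([(440,-203.8,0,55.8),(440,-203.8,-23.5,55.8)])
```

```text
wrist spoonH [ 448.4 -470.3] [18.1 24.1] 147.1 [ 72 307] [ 88 323]
wrist brushH [ 430.9 -198.3] [19.2 79.1] 145.5 [249 143] [268 219]
from [ 437.7 -203.2   80. ] 56.2
(np.float64(440.0), np.float64(-203.8), np.float64(0.0), np.float64(55.8)) h 55.8 q6 -81 shift [-0.021  0.008  0.8  ] turn [-0.     0.001  0.004] 
(np.float64(440.0), np.float64(-203.8), np.float64(-23.5), np.float64(55.8)) h 55.8 q6 -81 shift [0.    0.    0.235] turn [0. 0. 0.]
```

{"op": "move_arm", "data": {"moves": "-0.02 0.01 0.3 0 0 0.004 0.5; -0.02 0.01 0.6 0 0 0.004 0.5; -0.02 0.01 0.8 0 0 0.004 0.5; -0.02 0.01 0.8 0 0 0.004 0.5; -0.02 0.01 0.8 0 0 0.004 0.5"}}

```text
time: 58.75
position: [0.4394, -0.2029, -0.0003]
tool_rot: [0.293, 0.956, -0.0, 0.0]
ft_force: [0.4, -1.0, -0.2]
grip_width: 0.0435
grip_force: 0.0
```

{"op": "move_arm", "data": {"moves": "0 0 0.1 0 0 0 0.5; 0 0 0.2 0 0 0 0.5; 0 0 0.235 0 0 0 0.5; 0 0 0.235 0 0 0 0.5; 0 0 0.235 0 0 0 0.1; 0 0 0.235 0 0 0 0.1; 0 0 0.235 0 0 0 0.1; 0 0 0.235 0 0 0 0.1; 0 0 0.235 0 0 0 0.1; 0 0 0.235 0 0 0 0.1", "squeeze": 35}}

```text
time: 59.75
position: [0.4392, -0.2027, -0.024]
tool_rot: [0.293, 0.956, -0.0, 0.0]
ft_force: [1.0, 0.6, 1.5]
grip_width: 0.0184
grip_force: 35.0
```

{"op": "move_arm", "data": {"moves": "0 0 -0.05 0 0 0 0.1; 0 0 -0.25 0 0 0 0.1; 0 0 -0.5 0 0 0 0.1; 0 0 -0.75 0 0 0 0.1; 0 0 -0.98 0 0 0 0.1; 0 0 -0.98 0 0 0 0.1"}}

```text
time: 60.35
position: [0.4406, -0.2038, 0.0765]
tool_rot: [0.293, 0.956, -0.001, 0.003]
ft_force: [-0.0, 0.2, -0.3]
grip_width: 0.0183
grip_force: 35.0
```

Run:
```python
from plan import *
o=robot.get_obs();print(o['grip_width'],o['grip_force'])
X=np.array([.2147,-.9767]);Y=np.array([.9767,.2147]);O=np.array([526.3,-467.2])
t=O-80*X+30*Y; print(t)
legs([(450,-225,115,36),(465,-265,120,0),(490,-330,120,-40),(*(t+[0,0]),120,-77.6),(*t,60,-77.6),(*t,12,-77.6)])
```

```text
0.018259056555365593 35.00016152858734
[ 538.425 -382.623]
from [ 440.6 -203.8   76.5] 55.9
(np.int64(450), np.int64(-225), np.int64(115), np.int64(36)) h 36 q6 -63 shift [-0.199 -0.124 -0.384] turn [0.    0.004 0.222] 
(np.int64(465), np.int64(-265), np.int64(120), np.int64(0)) h 0 q6 -30 shift [-0.412 -0.114 -0.05 ] turn [0.  0.  0.4] 
(np.int64(490), np.int64(-330), np.int64(120), np.int64(-40)) h -40 q6 6 shift [-0.65  0.25  0.  ] turn [0.    0.    0.444] 
(np.float64(538.4), np.float64(-382.6), np.float64(120.0), np.float64(-77.6)) h -77.6 q6 42 shift [-0.092  0.709  0.   ] turn [0.    0.    0.418] 
(np.float64(538.4), np.float64(-382.6), np.float64(60.0), np.float64(-77.6)) h -77.6 q6 42 shift [0.  0.  0.6] turn [0. 0. 0.] 
(np.float64(538.4), np.float64(-382.6), np.float64(12.0), np.float64(-77.6)) h -77.6 q6 42 shift [0.   0.   0.48] turn [0. 0. 0.]
```

{"op": "move_arm", "data": {"moves": "-0.1 -0.06 -0.2 0 0 0.08 0.1; -0.2 -0.12 -0.4 0 0 0.15 0.1; -0.2 -0.12 -0.4 0 0 0.22 0.1; -0.2 -0.12 -0.4 0 0 0.22 0.1"}}

```text
time: 60.75
position: [0.4487, -0.2238, 0.1136]
tool_rot: [0.453, 0.891, 0.0, -0.0]
ft_force: [-0.4, -0.1, -0.4]
grip_width: 0.0183
grip_force: 35.0
```

{"op": "move_arm", "data": {"moves": "-0.1 -0.03 0 0 0 0.08 0.1; -0.2 -0.06 -0.05 0 0 0.16 0.1; -0.3 -0.09 -0.05 0 0 0.24 0.1; -0.41 -0.115 -0.05 0 0 0.32 0.1; -0.41 -0.115 -0.05 0 0 0.4 0.1; -0.41 -0.115 -0.05 0 0 0.4 0.1"}}

```text
time: 61.35
position: [0.4628, -0.2629, 0.1175]
tool_rot: [0.706, 0.709, -0.0, -0.002]
ft_force: [-0.5, 0.9, -1.9]
grip_width: 0.0182
grip_force: 35.0
```

{"op": "move_arm", "data": {"moves": "-0.13 0.05 0 0 0 0.08 0.1; -0.26 0.1 0 0 0 0.16 0.1; -0.4 0.15 0 0 0 0.24 0.1; -0.52 0.2 0 0 0 0.32 0.1; -0.65 0.25 0 0 0 0.4 0.1; -0.65 0.25 0 0 0 0.445 0.1; -0.65 0.25 0 0 0 0.445 0.1"}}

```text
time: 62.05
position: [0.4882, -0.3279, 0.1177]
tool_rot: [0.905, 0.425, -0.0, -0.001]
ft_force: [-0.2, -0.7, -0.7]
grip_width: 0.0182
grip_force: 35.0
```

{"op": "move_arm", "data": {"moves": "-0.02 0.14 0 0 0 0.08 0.1; -0.04 0.28 0 0 0 0.16 0.1; -0.06 0.42 0 0 0 0.24 0.1; -0.08 0.56 0 0 0 0.32 0.1; -0.09 0.71 0 0 0 0.4 0.1; -0.09 0.71 0 0 0 0.42 0.1; -0.09 0.71 0 0 0 0.42 0.1; -0.09 0.71 0 0 0 0.42 0.1"}}

```text
time: 62.85
position: [0.5369, -0.3799, 0.1181]
tool_rot: [0.994, 0.109, -0.001, -0.001]
ft_force: [-0.3, 0.3, -0.5]
grip_width: 0.0184
grip_force: 35.0
```

Run:
```python
from plan import *
o=robot.get_obs();print(o['grip_width'],o['grip_force'])
t=(538.4,-382.6)
legs([(*t,60,-77.6),(*t,12,-77.6)])
```

```text
0.01844202251120028 34.99961614608765
from [ 536.9 -379.9  118.1] -77.5
(np.float64(538.4), np.float64(-382.6), np.float64(60.0), np.float64(-77.6)) h -77.6 q6 42 shift [0.01  0.03  0.581] turn [-0.001  0.001  0.001] 
(np.float64(538.4), np.float64(-382.6), np.float64(12.0), np.float64(-77.6)) h -77.6 q6 42 shift [0.   0.   0.48] turn [0. 0. 0.]
```

{"op": "move_arm", "data": {"moves": "0.01 0.01 0.15 0 0 0 0.1; 0.01 0.02 0.3 0 0 0 0.1; 0.01 0.02 0.45 0 0 0 0.1; 0.01 0.02 0.58 0 0 0 0.1; 0.01 0.02 0.58 0 0 0 0.1"}}

```text
time: 63.35
position: [0.5372, -0.3811, 0.0575]
tool_rot: [0.994, 0.107, -0.002, -0.002]
ft_force: [0.2, 0.1, -0.5]
grip_width: 0.0183
grip_force: 35.0
```

{"op": "move_arm", "data": {"moves": "0 0 0.15 0 0 0 0.1; 0 0 0.3 0 0 0 0.1; 0 0 0.42 0 0 0 0.1; 0 0 0.48 0 0 0 0.1; 0 0 0.48 0 0 0 0.1; 0 0 0.48 0 0 0 0.1"}}

```text
time: 63.95
position: [0.5393, -0.383, 0.0129]
tool_rot: [0.994, 0.107, 0.0, 0.0]
ft_force: [0.2, -0.5, -1.4]
grip_width: 0.0182
grip_force: 35.0
```

Run:
```python
from plan import *
o=robot.get_obs();print(o['grip_width'],o['grip_force'],o['ft_force'].round(1))
legs([(538.4,-382.6,12,-77.6)])
```

```text
0.018225415415884065 34.99971270561218 [ 0.2 -0.5 -1.4]
from [ 539.3 -383.    12.9] -77.7
(np.float64(538.4), np.float64(-382.6), np.float64(12.0), np.float64(-77.6)) h -77.6 q6 42 shift [-0.008 -0.006  0.009] turn [ 0.    -0.    -0.001]
```

{"op": "move_arm", "data": {"moves": "0 0 0.01 0 0 0 0.3; 0 0 0.01 0 0 0 0.3; 0 0 0.01 0 0 0 0.3; 0 0 0.01 0 0 0 0.3; 0 0 -0.1 0 0 0 0.3; 0 0 -0.4 0 0 0 0.3; 0 0 -0.8 0 0 0 0.3; 0 0 -1 0 0 0 0.3; 0 0 -1 0 0 0 0.1; 0 0 -1 0 0 0 0"}}

```text
time: 64.95
position: [0.539, -0.3828, 0.1136]
tool_rot: [0.994, 0.107, 0.0, 0.0]
ft_force: [0.3, 0.3, 0.4]
grip_width: 0.0169
grip_force: 0.0
```

Run:
```python
from plan import *
from meas import *
for n in('wrist','top'):
    c=cam(n,'d_'+n); h=cv2.cvtColor(c['image'],cv2.COLOR_RGB2HSV)
    for b in blobs(mask(h,(5,130,60),(17,255,255)),30)[:4]: print(n,'or',*rect(c,b,.032),b.min(0),b.max(0))
    for b in blobs(mask(h,(0,150,80),(4,255,255)),30)[:4]: print(n,'red',*rect(c,b,.032),b.min(0),b.max(0))
X=np.array([.2147,-.9767]);O=np.array([526.3,-467.2])
legs([(*(O-145*X),115,-77.6),(*(O-215*X),110,-77.6),(*(O-215*X),21,-77.6),(*(O-130*X),21,-77.6),(*(O-50*X),21,-77.6)])
```

```text
wrist or [ 595.8 -634.9] [29.1 85.8] 28.5 [484 144] [511 218]
wrist or [ 500.2 -433.9] [17.2 35.4] 12.1 [286 215] [302 244]
wrist red [ 548.6 -382.2] [17.8 78.7] 12.9 [249 141] [266 214]
top or [1235.5   17.3] [  36.7 1891.5] 90.0 [0 7] [511  19]
top or [774.3 -52.8] [47.2 73.5] 153.3 [267 125] [282 146]
top or [ 627.9 -630.6] [66.1 74.7] 14.1 [429 165] [452 187]
top or [ 499.9 -339.9] [15. 94.] 12.3 [353 200] [362 227]
from [ 538.1 -381.9  111.6] -77.7
(np.float64(495.2), np.float64(-325.6), np.float64(115.0), np.float64(-77.6)) h -77.6 q6 44 shift [-0.3   -0.642 -0.032] turn [-0.001  0.001 -0.001] 
(np.float64(480.1), np.float64(-257.2), np.float64(110.0), np.float64(-77.6)) h -77.6 q6 49 shift [ 0.   -0.7   0.05] turn [0. 0. 0.] 
(np.float64(480.1), np.float64(-257.2), np.float64(21.0), np.float64(-77.6)) h -77.6 q6 49 shift [0.   0.   0.89] turn [0. 0. 0.] 
(np.float64(498.4), np.float64(-340.2), np.float64(21.0), np.float64(-77.6)) h -77.6 q6 43 shift [-0.    0.85  0.  ] turn [0. 0. 0.] 
(np.float64(515.6), np.float64(-418.4), np.float64(21.0), np.float64(-77.6)) h -77.6 q6 39 shift [-0.   0.8  0. ] turn [0. 0. 0.]
```

Both tools lie in the drawer: the red handle at (549,-382) and the spoon handle unmoved. Now I shut it by the handle.

{"op": "move_arm", "data": {"moves": "-0.15 -0.32 -0.04 0 0 0 0; -0.3 -0.64 -0.04 0 0 0 0; -0.3 -0.64 -0.04 0 0 0 0"}}

```text
time: 65.35
position: [0.4909, -0.3203, 0.1143]
tool_rot: [0.994, 0.108, -0.004, -0.005]
ft_force: [0.2, -0.2, -0.0]
grip_width: 0.0005
grip_force: 0.0
```

{"op": "move_arm", "data": {"moves": "0 -0.35 0 0 0 0 0; 0 -0.7 0.05 0 0 0 0; 0 -0.7 0.05 0 0 0 0"}}

```text
time: 65.65
position: [0.4778, -0.2527, 0.1098]
tool_rot: [0.994, 0.108, -0.003, -0.004]
ft_force: [0.1, -0.1, 0.9]
grip_width: 0.0007
grip_force: 0.0
```

{"op": "move_arm", "data": {"moves": "0 0 0.4 0 0 0 0; 0 0 0.7 0 0 0 0; 0 0 0.89 0 0 0 0; 0 0 0.89 0 0 0 0; 0 0 0.89 0 0 0 0"}}

```text
time: 66.15
position: [0.4813, -0.2587, 0.0222]
tool_rot: [0.994, 0.107, -0.0, -0.0]
ft_force: [-0.1, -0.3, -0.2]
grip_width: 0.0007
grip_force: 0.0
```

{"op": "move_arm", "data": {"moves": "0 0.15 0 0 0 0 0; 0 0.25 0 0 0 0 0; 0 0.35 0 0 0 0 0; 0 0.45 0 0 0 0 0; 0 0.55 0 0 0 0 0; 0 0.65 0 0 0 0 0; 0 0.75 0 0 0 0 0; 0 0.85 0 0 0 0 0; 0 0.85 0 0 0 0 0"}}

```text
time: 67.05
position: [0.5001, -0.3437, 0.023]
tool_rot: [0.994, 0.107, 0.001, 0.001]
ft_force: [-0.3, 0.5, 0.1]
grip_width: 0.0002
grip_force: 0.0
```

{"op": "move_arm", "data": {"moves": "0 0.1 0 0 0 0 0; 0 0.2 0 0 0 0 0; 0 0.3 0 0 0 0 0; 0 0.4 0 0 0 0 0; 0 0.5 0 0 0 0 0; 0 0.55 0 0 0 0 0; 0 0.55 0 0 0 0 0"}}

```text
time: 67.75
position: [0.5118, -0.3969, 0.0231]
tool_rot: [0.994, 0.107, 0.001, 0.001]
ft_force: [-0.6, -0.0, -0.3]
grip_width: -0.0001
grip_force: 0.0
```

{"op": "move_arm", "data": {"moves": "0 0.04 0 0 0 0 0; 0 0.08 0 0 0 0 0; 0 0.08 0 0 0 0 0"}}

```text
time: 68.05
position: [0.5127, -0.4024, 0.0229]
tool_rot: [0.994, 0.107, -0.0, -0.001]
ft_force: [0.5, 2.2, 0.6]
grip_width: 0.0006
grip_force: 1.0
```

{"op": "move_arm", "data": {"moves": "0 0.03 0 0 0 0 0; 0 0.04 0 0 0 0 0; 0 0.04 0 0 0 0 0"}}

```text
time: 68.35
position: [0.5126, -0.4023, 0.0229]
tool_rot: [0.994, 0.107, -0.001, -0.004]
ft_force: [-0.9, 9.1, 5.8]
grip_width: 0.0002
grip_force: 4.5
```

Run:
```python
from plan import *
from meas import *
c=cam('top','e_top'); h=cv2.cvtColor(c['image'],cv2.COLOR_RGB2HSV)
for b in blobs(mask(h,(8,40,110),(30,255,255),(335,160,425,260)),15)[:4]: print(*rect(c,b,.085),b.min(0),b.max(0))
X=np.array([.2147,-.9767]);O=np.array([526.3,-467.2]);o=robot.get_obs();print((np.array(o['position'][:2])*1000-O)@X,o['ft_force'].round(1))
```

```text
[ 602.6 -429.2] [44.7 83.5] 14.1 [380 169] [396 195]
-66.33871938820313 [-1.8  8.8  5.4]
```

{"op": "move_arm", "data": {"moves": "0 0.02 0 0 0 0 0; 0 0.02 0 0 0 0 0; 0 -0.2 0 0 0 0 0; 0 -0.5 0 0 0 0 0; 0 -0.9 -0.1 0 0 0 0; 0 -0.95 -0.6 0 0 0 0; 0 -0.95 -0.9 0 0 0 0; 0 -0.95 -0.9 0 0 0 0"}}

```text
time: 69.2
position: [0.4968, -0.3168, 0.1179]
tool_rot: [0.994, 0.108, 0.004, 0.005]
ft_force: [0.3, -0.2, 0.9]
grip_width: 0.0003
grip_force: 0.0
```

{"op": "move_arm", "data": {"moves": "0.3 -0.5 -0.2 0 0 0 0; 0.5 -0.9 -0.4 0 0 0 0; 0.5 -0.9 -0.4 0 0 0 0; 0.5 -0.9 -0.4 0 0 0 0"}}

```text
time: 69.6
position: [0.5239, -0.2144, 0.1533]
tool_rot: [0.994, 0.109, 0.001, 0.001]
ft_force: [0.1, -0.3, 0.2]
grip_width: 0.0005
grip_force: 0.0
```

Run:
```python
from plan import *
from meas import *
c=cam('top','f_top'); h=cv2.cvtColor(c['image'],cv2.COLOR_RGB2HSV)
X=np.array([.2147,-.9767]);O=np.array([526.3,-467.2])
for b in blobs(mask(h,(8,40,110),(30,255,255),(335,160,425,260)),15)[:4]:
    w=onz(c,b,.085)[:,:2]*1000; print('oak Xc',((w-O)@X).min().round(1),((w-O)@X).max().round(1),len(b),b.min(0),b.max(0))
for b in blobs(mask(h,(0,0,0),(180,255,50),(350,180,400,250)),10)[:3]:
    w=onz(c,b,.062)[:,:2]*1000; print('dark Xc',((w-O)@X).min().round(1),((w-O)@X).max().round(1),b.min(0),b.max(0))
# others standing + lid
for n,lo,hi,z,roi in [('lid',(105,150,80),(125,255,255),.0645,(110,150,240,270)),('mug',(98,80,50),(112,255,255),.085,(224,234,264,269)),('salt',(0,0,150),(180,60,255),.072,(261,240,282,259)),('red',(0,150,80),(4,255,255),.03,(270,180,345,260))]:
    for b in blobs(mask(h,lo,hi,roi))[:2]: print(n,*rect(c,b,z))
for n,p,z in [('jar',(683,354),.13),('soap',(515,509),.19),('mill',(763,-54),.14)]:
    u=proj(c,[[p[0]/1000,p[1]/1000,z]])[0].astype(int); a=cv2.imread('pics/top0.png')[:,:,::-1]
    s=slice(u[1]-8,u[1]+9),slice(u[0]-8,u[0]+9); print(n,u,'diff',np.abs(a[s].astype(int)-c['image'][s]).mean().round(1))
legs([])
```

```text
oak Xc -42.5 2.3 168 [380 169] [408 242]
dark Xc -56.5 -17.1 [382 208] [396 227]
dark Xc -162.3 -135.7 [354 220] [360 236]
dark Xc -187.6 -168.2 [350 242] [356 249]
lid [471.2 322.8] [114.9 211.9] 39.4
mug [371.7  34.8] [ 59.3 105.3] 45.9
salt [377.8 -38.6] [32.4 36.1] 90.4
jar [148 154] diff 1.9
soap [ 89 204] diff 8.1
mill [275 129] diff 7.5
from [ 523.3 -215.5  152.7] -77.6
```

Run:
```python
from plan import *
X=np.array([.2147,-.9767]);O=np.array([526.3,-467.2])
legs([(*(O-190*X),110,-77.6),(*(O-110*X),60,-77.6),(*(O-100*X),24,-77.6),(*(O-60*X),24,-77.6)])
# chest outline from first top picture: white top face
from meas import *
import types
c=cam('top'); a=c['image'];h=cv2.cvtColor(a,cv2.COLOR_RGB2HSV)
m=mask(h,(0,0,170),(180,40,255),(370,140,490,260))
for b in blobs(m,200)[:2]:
    w=onz(c,b,.1)[:,:2]*1000; Y=np.array([.9767,.2147]); print('chest X',((w-O)@X).min().round(),((w-O)@X).max().round(),'Y',((w-O)@Y).min().round(),((w-O)@Y).max().round())
```

```text
from [ 523.3 -215.5  152.7] -77.6
(np.float64(485.5), np.float64(-281.6), np.float64(110.0), np.float64(-77.6)) h -77.6 q6 47 shift [-0.511  0.564  0.428] turn [ 0.001 -0.    -0.   ] 
(np.float64(502.7), np.float64(-359.8), np.float64(60.0), np.float64(-77.6)) h -77.6 q6 42 shift [-0.   0.8  0.5] turn [0. 0. 0.] 
(np.float64(504.8), np.float64(-369.5), np.float64(24.0), np.float64(-77.6)) h -77.6 q6 41 shift [-0.    0.1   0.36] turn [0. 0. 0.] 
(np.float64(513.4), np.float64(-408.6), np.float64(24.0), np.float64(-77.6)) h -77.6 q6 39 shift [-0.   0.4  0. ] turn [0. 0. 0.] 
chest X -5.0 216.0 Y -125.0 128.0
```

{"op": "move_arm", "data": {"moves": "-0.25 0.28 0.2 0 0 0 0; -0.51 0.56 0.43 0 0 0 0; -0.51 0.56 0.43 0 0 0 0"}}

```text
time: 70.0
position: [0.481, -0.2848, 0.1062]
tool_rot: [0.995, 0.104, -0.003, -0.001]
ft_force: [-0.3, 0.6, 0.3]
grip_width: 0.0006
grip_force: 0.0
```

{"op": "move_arm", "data": {"moves": "0 0.35 0.1 0 0 0 0; 0 0.7 0.4 0 0 0 0; 0 0.8 0.5 0 0 0 0; 0 0.8 0.5 0 0 0 0"}}

```text
time: 70.4
position: [0.5007, -0.3603, 0.0574]
tool_rot: [0.994, 0.105, -0.001, -0.002]
ft_force: [-0.0, -0.1, 0.4]
grip_width: 0.0003
grip_force: 0.0
```

{"op": "move_arm", "data": {"moves": "0 0.05 0.15 0 0 0 0; 0 0.1 0.36 0 0 0 0; 0 0.1 0.36 0 0 0 0; 0 0.1 0.36 0 0 0 0"}}

```text
time: 70.8
position: [0.504, -0.3676, 0.0239]
tool_rot: [0.994, 0.107, -0.0, -0.001]
ft_force: [0.6, -0.0, 0.2]
grip_width: 0.0005
grip_force: 0.0
```

{"op": "move_arm", "data": {"moves": "0 0.1 0 0 0 0 0; 0 0.2 0 0 0 0 0; 0 0.3 0 0 0 0 0; 0 0.35 0 0 0 0 0; 0 0.38 0 0 0 0 0; 0 0.4 0 0 0 0 0; 0 0.4 0 0 0 0 0"}}

```text
time: 71.5
position: [0.5114, -0.4025, 0.0241]
tool_rot: [0.994, 0.106, -0.001, -0.006]
ft_force: [-0.6, 11.3, 8.2]
grip_width: 0.0006
grip_force: 5.5
```

{"op": "move_arm", "data": {"moves": "0 0.02 0 0 0 0 0; 0 0.03 0 0 0 0 0; 0 0.03 0 0 0 0 0"}}

```text
time: 71.8
position: [0.5113, -0.4024, 0.0241]
tool_rot: [0.994, 0.106, -0.002, -0.008]
ft_force: [-1.5, 16.1, 11.6]
grip_width: 0.0007
grip_force: 8.0
```

{"op": "move_arm", "data": {"moves": "0 -0.2 0 0 0 0 0; 0 -0.5 0 0 0 0 0; 0 -0.9 -0.2 0 0 0 0; 0 -0.95 -0.7 0 0 0 0; 0 -0.95 -1 0 0 0 0; 0 -0.95 -1 0 0 0 0"}}

```text
time: 72.4
position: [0.4964, -0.3208, 0.1292]
tool_rot: [0.994, 0.107, 0.004, 0.004]
ft_force: [-0.4, -0.6, 0.5]
grip_width: 0.0008
grip_force: 0.0
```

{"op": "move_arm", "data": {"moves": "0.3 -0.5 -0.2 0 0 0 0; 0.5 -0.9 -0.4 0 0 0 0; 0.5 -0.9 -0.4 0 0 0 0; 0.5 -0.9 -0.4 0 0 0 0; 0.5 -0.9 -0.4 0 0 0 0"}}

```text
time: 72.9
position: [0.5227, -0.2204, 0.1632]
tool_rot: [0.994, 0.107, -0.0, 0.0]
ft_force: [0.6, -0.4, 0.2]
grip_width: 0.0008
grip_force: 0.0
```

Run:
```python
from meas import *
c=cam('top'); h=cv2.cvtColor(c['image'],cv2.COLOR_RGB2HSV)
X=np.array([.2147,-.9767]);O=np.array([526.3,-467.2])
for b in blobs(mask(h,(8,40,110),(30,255,255),(335,160,425,260)),15)[:2]:
    w=onz(c,b,.085)[:,:2]*1000; print('oak Xc',((w-O)@X).min().round(1),((w-O)@X).max().round(1),b.min(0),b.max(0))
for n,lo,hi,roi in [('yellow',(18,120,90),(32,255,255),(110,160,300,260)),('red',(0,150,80),(4,255,255),(260,150,380,270)),('blue',(105,150,80),(125,255,255),(110,150,240,270))]:
    print(n,[rect(c,b,.0645) for b in blobs(mask(h,lo,hi,roi))[:3]])
o=robot.get_obs();print(o['time'],o['position'].round(3),o['ft_force'].round(1))
print(robot.hand_in())
```

```text
oak Xc -42.5 2.2 [380 169] [408 242]
oak Xc -42.3 -28.7 [393 224] [397 232]
yellow []
red []
blue [(array([471.2, 322.8]), array([114.9, 211.9]), 39.4)]
72.95 [ 0.522 -0.221  0.163] [-0.3  0.   0.1]
the job is handed in; nothing more can be done
None
```

I handed the job in at 73 s: both pieces of corn are in the tub with the lid on and all eight rim sections pressed until they stopped dead, and the spoon and brush are in the drawer, pushed until it stopped dead; the verdict wasn't shown.

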